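Load the condiment carrier from the interlocking set and clip in its carrying bar

ROBOT

A 6-joint arm with a two-finger parallel gripper is mounted at the origin on a cart in front of the work surface, level with it; the furniture and walls round the work are solid. World frame = base frame: x ahead of the robot, y to its left, z up, the work surface at z = 0. Lengths are in m, angles in rad, forces in N, time in s.
With the tool pointing down it reaches from about 0.25 to 0.725 m from the base axis. Payload 4 kg.
Tool frame: the origin (TCP) lies midway between the tips of the shut fingers; the grasp point (between the pads) lies 19 mm behind it; z points along the fingers, y is the line along which they close (so a half turn about z gives the same grasp; the last joint's range is limited). The gripper opens to 85 mm and grips with 20 to 120 N. Pads are 22 mm wide; open, the fingers measure 114 mm over their backs; the gripper's body (76 mm by 85 mm) begins 54 mm behind the grasp point. The pads swing forward as they close: fully open they stand 13 mm farther back than shut.
Start: joints at [-1.167, 0.241, 0.005, 1.335, 0, 1.571], TCP at [0.196, -0.46, 0.231] pointing down, gripper open.
Joint ranges: [-2.72, 2.72], [-1.05, 1.87], [-1.09, 1.28], [-1.99, 2.15], [-1.42, 1.44], [-3.14, 3.14]. Speed limits (rad/s): [2.79, 2.79, 3.14, 3.14, 3.14, 3.14].

INTERFACE

Orientations are given as a unit quaternion [x, y, z, w].
In Python, from workcell import bot gives the robot as it stands. The module is installed in compiled form; this text tells all that it offers.
- The arm moves only by the tool drive_tool, never from a script. Its arguments are lists of equal length, an entry for each row: "slide": the shift along the tool's x, y, z scaled (see below), a list of three; "rotation": the turn, a rotation vector about the tool's x, y, z scaled (see below), a list of three. A call has exactly 8 rows; each row is the pose to reach, as a shift and turn from the pose commanded when the call began, along the tool's axes at that moment; what a row does not reach only later rows make up. The controller multiplies each number of a shift by 250 mm and each number of a turn by 0.5 rad. A row lasts 1/8 s, in which the tool goes at most 62.5 mm and 10.7 degrees, less where a joint would pass 70% of its speed; a pose out of reach is approached as far as the arm can. A call with a number of a shift or a turn outside -1 to 1 is refused whole. A call with a gripper value outside its range is refused whole. "gripper" is the opening, from 0 (shut) to 1 (fully open), set as the call begins (left out, the last holds). The fingers move at their own pace and stop on an object; the grip force is fixed at half the most. Time passes only in rows, so rows that repeat a pose let the fingers close, or fill a call up. It gives the time, the measured TCP pose, the force, the opening and the grip force at its end, in the units of the state.
- bot.get_obs(): the state, without advancing time (a new reading comes with each control period).
- bot.camera(name): name is "scene" or "side" or "wrist"; returns a dict with "image" (384x512x3 uint8, red, green, blue), "z_map" (384x512 float32, m along the optical axis (not along the pixel's ray), 0 where there is no reading), "camera_matrix" (3x3 intrinsics, pixels), "k1" (the pictures are not rectified: a ray, as slopes to the right and down, at radius r is drawn at 1 + k1 r^2 times it, then the intrinsics apply), "xyz" and "orientation" of the camera in the world. Camera axes: x right, y up, looking along -z (the intrinsics and any distortion apply to the point x, -y, -z); pixel columns grow to the right and rows downward; lengths in m; the calibration is good to about 2 mm. A picture is of the moment at which its call begins.
- bot.job_done(): hands the job in; it is judged then, once.
The state is a dict: "clock": time; "joint_pos": joint angles; "joint_vel": joint speeds; "tau": joint torques, N m; "eef_pos": TCP position; "tool_rot": TCP orientation; "ft_force": force on the tool from outside, world axes, zero at the start; "ft_torque": the same for the moment, N m; "grip_width": finger opening in m; "grasp_force": force on a finger pad.
Only numpy, scipy, OpenCV 4.12 (cv2) and the standard library are available. Lean on these libraries where they do the work, as an engineer would, in place of code of your own. Each camera call takes 0.05 s, during which the arm holds its last target. There are 200 camera calls.

TASK

Get the condiments ready to carry to the table: lift every blue pot straight up out of the interlocking set, never sideways, leaving the wooden spacers standing where they are, and stand each pot upright on the floor of a bay of its own in the wooden carrier. Then lay the loose carrying bar along the middle of the carrier and press it down past the orange sprung jaws until it is fully home in both fork clips, centred, with both jaws closed over it. Leave the tumbler, the salt shaker and the onion alone.

Things in the scene. Friction and masses are not known exactly. Their poses are not given: they have to be found in the camera images.
- tray: Fixed low grey tray 126 x 198 mm (x, y), rim 14 mm, floor 5 mm above the worktop, that holds the interlocking set: three spacers at tray y = +76, 0, -76 mm and between them four pot places at x = -31 or +31, y = +38 or -38 mm; some may be empty. Origin at the centre of its underside.
- spacer_left: Loose wooden spacer (left one) of the set, 112 x 32 x 50 mm, 0.45 kg, waxed; origin at the centre of its underside, x along its length. Vertical T-slots in its long faces (2 mm clearance) hold the pots' keys over their full height: a pot leaves only straight up and is free once raised 50 mm. Must stay standing in its place.
- spacer_middle: Loose wooden spacer (middle one) of the set, 112 x 32 x 50 mm, 0.45 kg, waxed; origin at the centre of its underside, x along its length. Vertical T-slots in its long faces (2 mm clearance) hold the pots' keys over their full height: a pot leaves only straight up and is free once raised 50 mm. Must stay standing in its place.
- spacer_right: Loose wooden spacer (right one) of the set, 112 x 32 x 50 mm, 0.45 kg, waxed; origin at the centre of its underside, x along its length. Vertical T-slots in its long faces (2 mm clearance) hold the pots' keys over their full height: a pot leaves only straight up and is free once raised 50 mm. Must stay standing in its place.
- pot_a: Blue pot, fixed white lid (may be absent): body 40 x 40 x 50 mm, T-shaped keys on its +y and -y sides projecting 12 mm (64 mm over both), 0.15 kg. To grip: white square knob on the lid, 16 x 16 mm, 50 to 74 mm above the underside, faces along x and y; pot and spacer tops are level. Origin at the centre of the underside. A half turn about z makes no difference.
- pot_b: Blue pot, fixed white lid (may be absent): body 40 x 40 x 50 mm, T-shaped keys on its +y and -y sides projecting 12 mm (64 mm over both), 0.15 kg. To grip: white square knob on the lid, 16 x 16 mm, 50 to 74 mm above the underside, faces along x and y; pot and spacer tops are level. Origin at the centre of the underside. A half turn about z makes no difference.
- pot_c: Blue pot, fixed white lid (may be absent): body 40 x 40 x 50 mm, T-shaped keys on its +y and -y sides projecting 12 mm (64 mm over both), 0.15 kg. To grip: white square knob on the lid, 16 x 16 mm, 50 to 74 mm above the underside, faces along x and y; pot and spacer tops are level. Origin at the centre of the underside. A half turn about z makes no difference.
- pot_d: Blue pot, fixed white lid (may be absent): body 40 x 40 x 50 mm, T-shaped keys on its +y and -y sides projecting 12 mm (64 mm over both), 0.15 kg. To grip: white square knob on the lid, 16 x 16 mm, 50 to 74 mm above the underside, faces along x and y; pot and spacer tops are level. Origin at the centre of the underside. A half turn about z makes no difference.
- carrier: Fixed light-wood carrier 126 x 160 mm (x, y), floor 5 mm, walls 24 mm high, 2 x 2 bays each 56 (x) by 74 mm (y): pots go in with their x along its x. Origin at the centre of its underside. At y = +88 and -88 mm a post bears a black fork clip, 12 mm wide, 106 mm high, open upward; the bar lies in both along y at x = 0, its axis at 84 mm height.
- bay_front_left (a point): Centre of the floor of the carrier's front left bay, 5 mm above the worktop (front = carrier -x, left = carrier +y). A pot standing in it has its origin within about 9 mm of this point.
- bay_front_right (a point): Centre of the floor of the carrier's front right bay, 5 mm above the worktop (front = carrier -x, left = carrier +y). A pot standing in it has its origin within about 9 mm of this point.
- bay_back_left (a point): Centre of the floor of the carrier's back left bay, 5 mm above the worktop (front = carrier -x, left = carrier +y). A pot standing in it has its origin within about 9 mm of this point.
- bay_back_right (a point): Centre of the floor of the carrier's back right bay, 5 mm above the worktop (front = carrier -x, left = carrier +y). A pot standing in it has its origin within about 9 mm of this point.
- clip_seat (a point): Point midway between the two fork clips, on the line where the axis of the seated bar lies, 84 mm above the worktop; its axes are the carrier's.
- bar: Loose carrying bar, 220 mm long along its y, 0.09 kg: 12 mm round smooth slippery aluminium ends and in the middle a black square rubber grip 16 x 16 x 76 mm, by which to hold it. Origin at its centre, on the axis (8 mm high as it lies on the worktop, on a flat of the grip). Either end may go in either clip and any flat may be up.
- jaw_left (a joint): Orange sprung jaw of the clip at carrier y = +88 mm, its slanting nose over the fork's mouth from the back (+x). 0 = closed (rest); the bar, pressed down between front prong and slope (mouth about 20 mm wide, 8 mm at 92 mm height), swings it back some 0.12 rad, then it snaps shut over the bar. Both jaws together take 10 to 20 N downward.
- jaw_right (a joint): Orange sprung jaw of the clip at carrier y = -88 mm, its slanting nose over the fork's mouth from the back (+x). 0 = closed (rest); the bar, pressed down between front prong and slope (mouth about 20 mm wide, 8 mm at 92 mm height), swings it back some 0.12 rad, then it snaps shut over the bar. Both jaws together take 10 to 20 N downward.
- tumbler: Bystander: clear glass tumbler, 81 mm across, 93 mm high; origin at the centre of its underside.
- salt_shaker: Bystander: small salt shaker, 44 mm across, 90 mm high; origin at the centre of its underside.
- onion: Bystander: brown onion, about 71 mm; origin at its underside.

How it is judged:
On the way, in this order (a step that is already met when the one before it is completed fails the run):
1. every pot present stands in a bay of the carrier ((horizontal distance between pot_a and bay_front_left below 0.018 m or horizontal distance between pot_a and bay_front_right below 0.018 m or horizontal distance between pot_a and bay_back_left below 0.018 m or horizontal distance between pot_a and bay_back_right below 0.018 m) and z of each of pot_a, pot_b, pot_c, pot_d in the frame of carrier below 0.01 m and angle between each of pot_a, pot_b, pot_c, pot_d's own z axis and vertical below 0.1 rad and linear speed of each of pot_a, pot_b, pot_c, pot_d below 0.03 m/s and (horizontal distance between pot_b and bay_front_left below 0.018 m or horizontal distance between pot_b and bay_front_right below 0.018 m or horizontal distance between pot_b and bay_back_left below 0.018 m or horizontal distance between pot_b and bay_back_right below 0.018 m) and (horizontal distance between pot_c and bay_front_left below 0.018 m or horizontal distance between pot_c and bay_front_right below 0.018 m or horizontal distance between pot_c and bay_back_left below 0.018 m or horizontal distance between pot_c and bay_back_right below 0.018 m) and (horizontal distance between pot_d and bay_front_left below 0.018 m or horizontal distance between pot_d and bay_front_right below 0.018 m or horizontal distance between pot_d and bay_back_left below 0.018 m or horizontal distance between pot_d and bay_back_right below 0.018 m)), for 0.2 s.
2. the bar is home in both clips, jaws closed (horizontal distance between bar and clip_seat below 0.015 m and z of bar in the frame of carrier between 0.08 and 0.0875 m and angle between the y axis of bar and the y axis of carrier, either way round below 0.05 rad and value of joint each of jaw_left, jaw_right below 0.05 rad and linear speed of bar below 0.03 m/s), for 0.2 s.
At the end, for the whole second after the job is handed in: Every pot stands on a bay floor (18 mm from its centre, under 10 mm high, 0.1 rad); bar's centre within 15 mm of clip_seat, axis 80 to 87.5 mm over the carrier's underside and 0.05 rad along it, jaws closed (under 0.05 rad); all at rest; spacers within 12 mm and 0.1 rad of where they stood (all of step 1 and all of step 2 and distance of each of spacer_left, spacer_middle, spacer_right from where it was at the start of the episode below 0.012 m and angle between each of spacer_left, spacer_middle, spacer_right's own z axis and vertical below 0.1 rad); the robot touches nothing.
It fails at once if a spacer is lifted, dragged (more than 15 mm) or tilted (more than 0.15 rad) (distance of any of spacer_left, spacer_middle, spacer_right from where it was at the start of the episode above 0.015 m or angle between any of spacer_left, spacer_middle, spacer_right's own z axis and vertical above 0.15 rad).
It fails at once if a pot is tipped by more than 0.6 rad (angle between any of pot_a, pot_b, pot_c, pot_d's own z axis and vertical above 0.6 rad).
It fails at once if the tumbler, salt shaker or onion is moved by more than 30 mm (distance of any of tumbler, salt_shaker, onion from where it was at the start of the episode above 0.03 m).
Of pot_a, pot_b, pot_c, pot_d only 3 to 4 are there at a start; the rules pass over those that are not, and their reading is None.
At some moment in a run one of bar may be knocked a few centimetres aside while the robot is not near it.
It also fails if it takes over 210 s, if anything falls off the work surface, if the arm or the gripper's body presses on something with over 40 N, if the wrist force passes 120 N, or if a joint passes its speed limit or range.

## Working session

There is one attempt and no reset: what is moved stays moved. The work goes in short steps, Python scripts to look and compute and a tool call to move; the robot and the scene stay as the last step left them, time stands still between calls to the robot, and variables do not carry over. Pictures are saved under pics/ and viewed, at most 14 in all, crops included, and the job is handed in when it is done.

Besides the shell and the picture viewer there is one more tool, called as name(argument=value, ...) on one line, values as JSON. drive_tool: Moves the arm, as the interface text tells. Shifts and turns lie within -1 to 1; 1 stands for 250 mm of shift or 0.5 rad of turn. Its arguments: {"type":"object","properties":{"slide":{"type":"array","items":{"type":"array","items":{"type":"number"}}},"rotation":{"type":"array","items":{"type":"array","items":{"type":"number"}}},"gripper":{"type":"number"}},"required":["slide","rotation"]}

```bash
mkdir -p pics; cat > h.py <<'E'
import numpy as np, cv2
from scipy.spatial.transform import Rotation as R
from workcell import bot
def snap(name,f=None):
    c=bot.camera(name)
    if f: cv2.imwrite('pics/'+f,c['image'][:,:,::-1])
    np.savez('last_'+name+'.npz',**c)
    return c
def load(name): return dict(np.load('last_'+name+'.npz'))
def rays(c,uv):
    uv=np.atleast_2d(np.array(uv,float)); K=c['camera_matrix']
    d=cv2.undistortPoints(uv.reshape(-1,1,2),K,np.array([float(c['k1']),0,0,0])).reshape(-1,2)
    return R.from_quat(c['orientation']).as_matrix(), np.c_[d[:,0],-d[:,1],-np.ones(len(d))]
def depthpt(c,uv):
    M,d=rays(c,uv); z=np.array([c['z_map'][int(v),int(u)] for u,v in np.atleast_2d(uv)])
    return (M@(d*z[:,None]).T).T+c['xyz']
def atz(c,uv,h):
    M,d=rays(c,uv); w=(M@d.T).T
    return c['xyz']+w*((h-c['xyz'][2])/w[:,2])[:,None]
def cloud(c):
    v,u=np.mgrid[0:384,0:512]; uv=np.c_[u.ravel(),v.ravel()]
    M,d=rays(c,uv); P=(M@(d*c['z_map'].ravel()[:,None]).T).T+c['xyz']
    return P.reshape(384,512,3)
E
python3 - <<'E'
from h import *
o=bot.get_obs(); print({k:np.round(v,3) for k,v in o.items()})
a=snap('scene'); b=snap('side')
cv2.imwrite('pics/a1.png',cv2.resize(a['image'][:,:,::-1],(800,600)))
cv2.imwrite('pics/b1.png',cv2.resize(b['image'][:,:,::-1],(800,600)))
for c in(a,b): print(c['xyz'],c['orientation'],c['k1'],c['camera_matrix'])
E
```

```text
{'clock': np.float64(0.0), 'joint_pos': array([-1.167,  0.241,  0.004,  1.335, -0.   ,  1.571]), 'joint_vel': array([ 0.   ,  0.   , -0.001,  0.001,  0.001, -0.002]), 'tau': array([-0.0000e+00, -3.7232e+01,  2.5241e+01,  1.7000e-02, -0.0000e+00,
       -0.0000e+00]), 'eef_pos': array([ 0.196, -0.459,  0.23 ]), 'tool_rot': array([ 0.98 ,  0.201, -0.   , -0.001]), 'ft_force': array([-0.37 ,  0.123,  0.288]), 'ft_torque': array([ 0.022,  0.012, -0.   ]), 'grasp_force': np.float64(0.0), 'grip_width': np.float64(0.085)}
[-0.18275686  0.71239753  1.03657025] [-0.14688761  0.36784218  0.84563734 -0.35778994] -0.09612085077937574 [[379.22565302   0.         257.13741289]
 [  0.         379.22565302 188.05619592]
 [  0.           0.           1.        ]]
[-0.41778674 -0.09192769  1.22741106] [ 0.25835848 -0.22494819 -0.62079318  0.70517022] 0.03685669668943476 [[445.15405462   0.         252.47890666]
 [  0.         445.15405462 190.7592182 ]
 [  0.           0.           1.        ]]
```

View pics/a1.png

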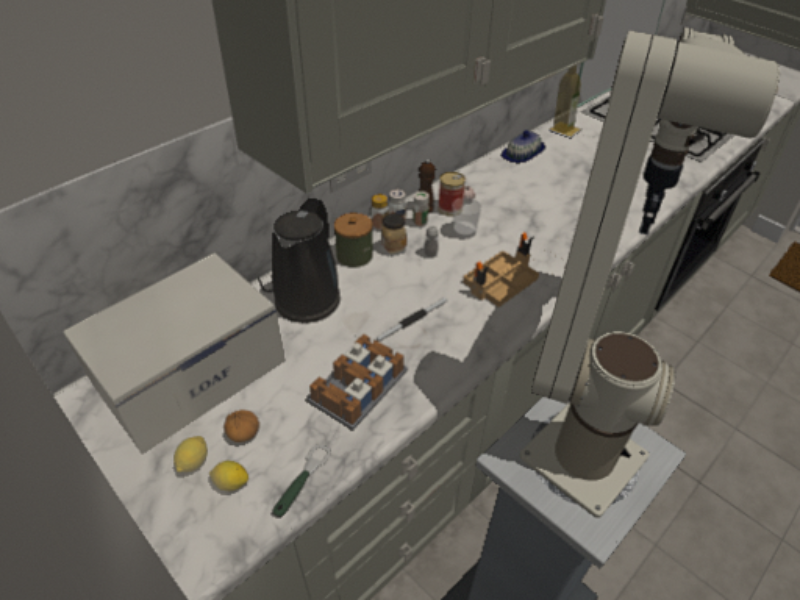

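View pics/b1.png

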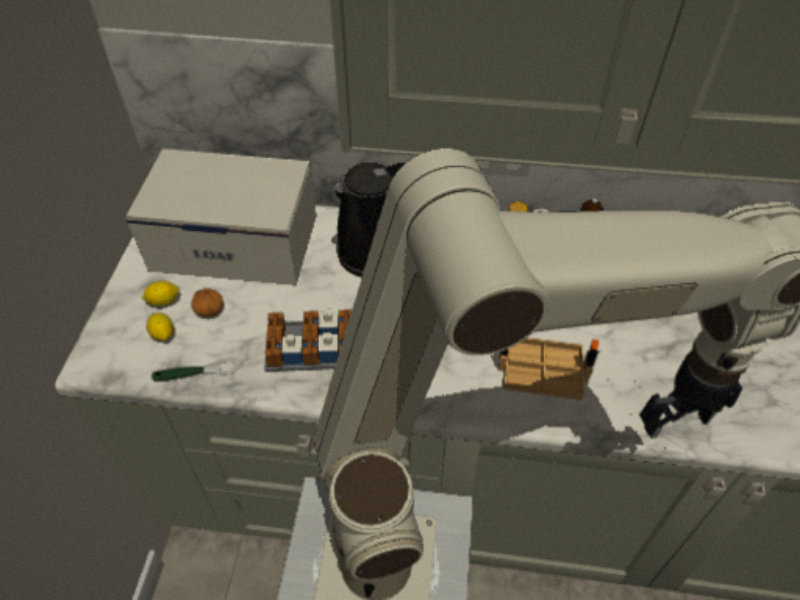

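The scene view shows the tray with three knobs at about (358,352), (380,365) and (355,388). The bar is at (413,319) and the carrier at (500,277). The salt shaker is at (431,240), the tumbler at (466,215) and the onion at (240,427).

```bash
python3 - <<'E'
from h import *
c=load('scene')
im=c['image'][135:280,180:370,::-1]
cv2.imwrite('pics/a2.png',cv2.resize(im,(760,580),interpolation=cv2.INTER_CUBIC))
E
```

```text
(no output)
```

View pics/a2.png

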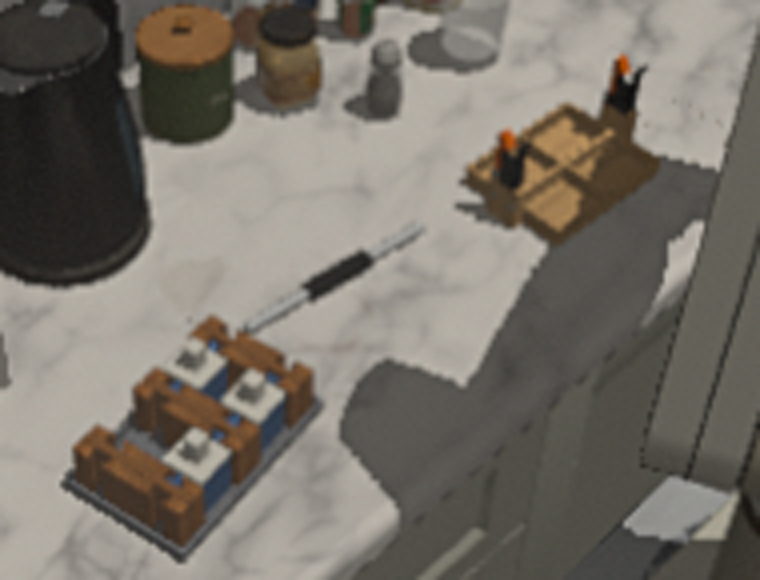

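```bash
python3 - <<'E'
from h import *
c=load('scene')
f=lambda p:[(180+u/4,135+v/4) for u,v in p]
np.set_printoptions(precision=4,suppress=True)
print('knobs',atz(c,f([(194,345),(253,380),(196,440)]),.079), depthpt(c,f([(194,345),(253,380),(196,440)])))
print('tray corners z.014',atz(c,f([(66,482),(184,555),(322,402)]),.014))
print('bar',atz(c,f([(245,330),(337,275),(422,229)]),.008))
print('carrier walls .024',atz(c,f([(467,173),(567,105),(659,160)]),.024))
print('clips',atz(c,f([(508,135),(622,60)]),.106))
print('shaker',atz(c,f([(387,45)]),.09))
P=cloud(c)
# plane-based: points above table
r=P.reshape(-1,3); m=(r[:,0]>.25)&(r[:,0]<.7)&(r[:,1]<-.0)&(r[:,1]>-.4)&(abs(r[:,2]-.024)<.004)
print(r[m][:,:2].min(0),r[m][:,:2].max(0),m.sum())
if m.sum()>20: print(cv2.minAreaRect(r[m][:,:2].astype(np.float32)))
m=(r[:,0]>.25)&(r[:,0]<.7)&(r[:,1]<.4)&(r[:,1]>0.05)&(abs(r[:,2]-.055)<.004); print(cv2.minAreaRect(r[m][:,:2].astype(np.float32)))
E
```

```text
knobs [[0.4816 0.1749 0.079 ]
 [0.4191 0.1652 0.079 ]
 [0.4048 0.2405 0.079 ]] [[0.4821 0.1745 0.0782]
 [0.4186 0.1657 0.0798]
 [0.4054 0.24   0.078 ]]
tray corners z.014 [[0.486  0.3156 0.014 ]
 [0.3647 0.292  0.014 ]
 [0.4003 0.1019 0.014 ]]
bar [[ 0.5124  0.0893  0.008 ]
 [ 0.5038 -0.0213  0.008 ]
 [ 0.4905 -0.1262  0.008 ]]
carrier walls .024 [[ 0.5034 -0.2059  0.024 ]
 [ 0.5014 -0.3648  0.024 ]
 [ 0.3809 -0.3639  0.024 ]]
clips [[ 0.4566 -0.2008  0.106 ]
 [ 0.4524 -0.3755  0.106 ]]
shaker [[ 0.6466 -0.2358  0.09  ]]
[ 0.381 -0.393] [ 0.6695 -0.0113] 221
((0.5324501395225525, -0.20072251558303833), (0.37484920024871826, 0.28996381163597107), 86.89907836914062)
((0.5368454456329346, 0.18718484044075012), (0.3008028268814087, 0.33383870124816895), 22.067489624023438)
```

```bash
cat >> h.py <<'E'
np.set_printoptions(precision=4,suppress=True)
def go(x,y,z,ang):
    o=bot.get_obs(); p=o['eef_pos']; T=R.from_quat(o['tool_rot'])
    tgt=R.from_euler('z',ang)*R.from_euler('x',np.pi)
    print('at',p,'ang',np.arctan2(*T.as_matrix()[[1,0],0]),'slide',np.round(T.inv().apply(np.array([x,y,z])-p)/.25,3),'rot',np.round((T.inv()*tgt).as_rotvec()/.5,3),'F',o['ft_force'],'w',o['grip_width'],o['grasp_force'],'t',o['clock'])
E
```

drive_tool(slide=[[1,-0.32,-0.28],[1,-0.32,-0.28],[1,-0.32,-0.28],[1,-0.32,-0.28],[1,-0.32,-0.28],[1,-0.32,-0.28],[1,-0.32,-0.28],[1,-0.32,-0.28]], rotation=[[0,0,-0.3],[0,0,-0.6],[0,0,-0.9],[0,0,-1],[0,0,-1],[0,0,-1],[0,0,-1],[0,0,-1]], gripper=0.45)

```text
clock: 1.1
eef_pos: [0.3939, -0.2886, 0.3008]
tool_rot: [0.9, 0.436, -0.0, -0.0]
ft_force: [0.3, 0.0, -0.6]
grip_width: 0.0385
grasp_force: 0.0
```

drive_tool(slide=[[0,0,0],[0,0,0],[0,0,0],[0,0,0],[0,0,0],[0,0,0],[0,0,0],[0,0,0]], rotation=[[0,0,-0.3],[0,0,-0.6],[0,0,-0.9],[0,0,-1],[0,0,-1],[0,0,-1],[0,0,-1],[0,0,-1]])

```text
clock: 2.1
eef_pos: [0.3949, -0.288, 0.3013]
tool_rot: [0.764, 0.646, -0.0, -0.0]
ft_force: [-0.5, -0.3, 0.6]
grip_width: 0.0384
grasp_force: 0.0
```

drive_tool(slide=[[0,0,0],[0,0,0],[0,0,0],[0,0,0],[0,0,0],[0,0,0],[0,0,0],[0,0,0]], rotation=[[0,0,-0.3],[0,0,-0.31],[0,0,-0.31],[0,0,-0.31],[0,0,-0.31],[0,0,-0.31],[0,0,-0.31],[0,0,-0.31]])

```text
clock: 3.1
eef_pos: [0.3949, -0.288, 0.3013]
tool_rot: [0.711, 0.703, -0.0, -0.0]
ft_force: [0.6, 1.0, -0.7]
grip_width: 0.038
grasp_force: 0.0
```

```bash
python3 - <<'E'
from h import *
go(.42,.2,.3,1.758)
c=snap('wrist'); cv2.imwrite('pics/w1.png',cv2.resize(c['image'][:,:,::-1],(800,600))); print(c['xyz'],c['k1'])
E
```

```text
at [ 0.3949 -0.288   0.3013] ang 1.5587313530600415 slide [1.953 0.077 0.005] rot [-0.     0.    -0.399] F [ 0.6447  0.9518 -0.6857] w 0.03798133883941969 0.0 t 3.1
[ 0.396  -0.2169  0.4451] -0.03796696622047774
```

View pics/w1.png

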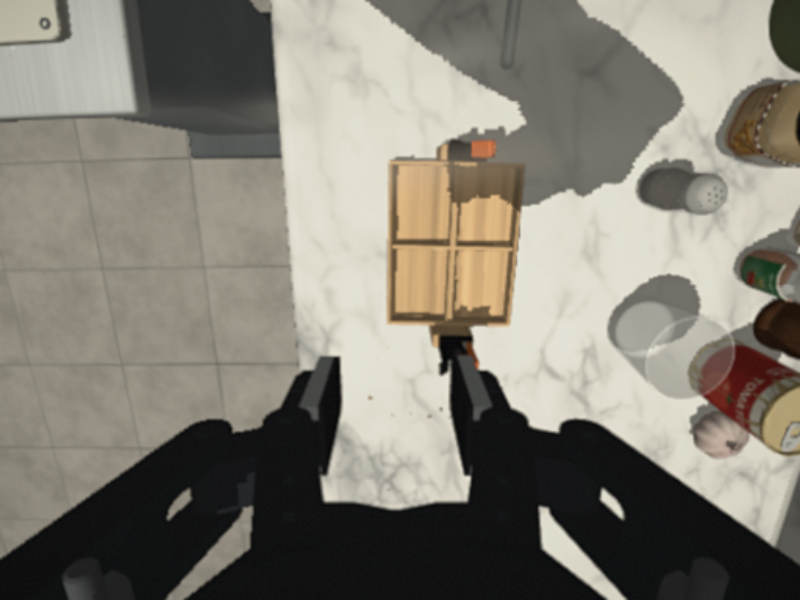

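The wrist view shows the carrier with its outer corners at (390,161), (524,165), (512,325) and (388,324), and the divider crossing at (452,245). The clips are at (470,150) and (455,345).

```bash
python3 - <<'E'
from h import *
c=load('wrist')
f=lambda p:np.array(p,float)*.64
P=atz(c,f([(390,161),(524,165),(512,325),(388,324)]),.024); print(P,P.mean(0))
C=P[:,:2]
L=C[0:2].mean(0)-C[2:4].mean(0); X=C[1:3].mean(0)-C[[0,3]].mean(0)
print(np.linalg.norm(L),np.linalg.norm(X),np.arctan2(-L[0],L[1]),np.arctan2(X[1],X[0]))
print(atz(c,f([(452,245)]),.024))
q=cloud(c).reshape(-1,3); 
for lo,hi in((.017,.03),(.095,.115)):
  m=(q[:,2]>lo)&(q[:,2]<hi)&(q[:,0]>.35)&(q[:,0]<.54)&(q[:,1]>-.40)&(q[:,1]<-.18)
  s=q[m][:,:2].astype(np.float32); print(m.sum(),s.min(0),s.max(0),cv2.minAreaRect(s))
m=(q[:,2]>.06)&(q[:,2]<.13)&(q[:,0]>.40)&(q[:,0]<.5)&(((q[:,1]>-.42)&(q[:,1]<-.36))|((q[:,1]>-.22)&(q[:,1]<-.18)))
print(q[m][::6])
E
```

```text
[[ 0.392  -0.2105  0.024 ]
 [ 0.5155 -0.2151  0.024 ]
 [ 0.514  -0.3718  0.024 ]
 [ 0.3876 -0.3691  0.024 ]] [ 0.4523 -0.2916  0.024 ]
0.15769056796816766 0.12505847361047215 -0.018498495733719714 -0.02890872580965147
[[ 0.4507 -0.2889  0.024 ]]
1943 [ 0.3856 -0.3803] [ 0.5167 -0.197 ] ((0.45048919320106506, -0.28926584124565125), (0.18340732157230377, 0.1269843727350235), 87.94782257080078)
334 [ 0.4313 -0.3849] [ 0.4703 -0.1967] ((0.45069506764411926, -0.2908995747566223), (0.18881170451641083, 0.03386121243238449), 88.30548095703125)
[[ 0.4367 -0.1968  0.1065]
 [ 0.444  -0.1967  0.1038]
 [ 0.4673 -0.1971  0.1079]
 [ 0.4425 -0.1979  0.1063]
 [ 0.4577 -0.1976  0.0981]
 [ 0.463  -0.1981  0.1066]
 [ 0.4701 -0.1981  0.1055]
 [ 0.4426 -0.199   0.1059]
 [ 0.4534 -0.1977  0.0806]
 [ 0.4577 -0.1987  0.0982]
 [ 0.4632 -0.1991  0.1062]
 [ 0.4703 -0.1991  0.1048]
 [ 0.4412 -0.2002  0.1081]
 [ 0.4526 -0.1987  0.078 ]
 [ 0.457  -0.1997  0.0954]
 [ 0.4621 -0.2002  0.1061]
 [ 0.469  -0.2003  0.1058]
 [ 0.4414 -0.2012  0.1068]
 [ 0.4524 -0.2     0.0797]
 [ 0.4566 -0.2009  0.0981]
 [ 0.4623 -0.2013
[... 1956 characters left out ...]
 0.4469 -0.3761  0.0796]
 [ 0.4554 -0.3762  0.0796]
 [ 0.4628 -0.3738  0.0853]
 [ 0.4385 -0.3725  0.0911]
 [ 0.4484 -0.3776  0.0795]
 [ 0.4557 -0.3749  0.0861]
 [ 0.4633 -0.3732  0.0902]
 [ 0.4397 -0.3733  0.0926]
 [ 0.4497 -0.3788  0.0804]
 [ 0.4568 -0.3755  0.0882]
 [ 0.4647 -0.3747  0.0902]
 [ 0.4394 -0.3734  0.0956]
 [ 0.4351 -0.3795  0.0853]
 [ 0.4609 -0.3747  0.0966]
 [ 0.4371 -0.3727  0.1035]
 [ 0.433  -0.3731  0.1058]
 [ 0.4607 -0.3736  0.1054]
 [ 0.4354 -0.3736  0.1078]
 [ 0.4313 -0.3742  0.1095]
 [ 0.4617 -0.3755  0.1076]
 [ 0.4368 -0.3765  0.1078]
 [ 0.4356 -0.3783  0.107 ]
 [ 0.434  -0.3784  0.1098]
 [ 0.4326 -0.3796  0.1101]
 [ 0.4327 -0.381   0.1104]
 [ 0.4341 -0.3827  0.1098]]
```

drive_tool(slide=[[0.25,0,0],[0.5,0,0],[0.75,0,0],[1,0,0],[1,0,0],[1,0,0],[1,0,0],[1,0,0]], rotation=[[0,0,-0.2],[0,0,-0.4],[0,0,-0.4],[0,0,-0.4],[0,0,-0.4],[0,0,-0.4],[0,0,-0.4],[0,0,-0.4]])

```text
clock: 4.15
eef_pos: [0.398, -0.0394, 0.3012]
tool_rot: [0.639, 0.769, -0.0, -0.0]
ft_force: [-1.3, -0.1, -1.0]
grip_width: 0.0383
grasp_force: 0.0
```

```bash
python3 - <<'E'
from h import *
go(.43,.11,.3,1.758)
E
```

```text
at [ 0.398  -0.0394  0.3012] ang 1.7556034250919053 slide [0.564 0.236 0.005] rot [-0.     0.    -0.005] F [-1.2804 -0.0513 -1.0304] w 0.038260854684930276 0.0 t 4.15
```

drive_tool(slide=[[0.2,0.05,0],[0.4,0.1,0],[0.6,0.15,0],[0.73,0.28,0],[0.73,0.28,0],[0.73,0.28,0],[0.73,0.28,0],[0.73,0.28,0]], rotation=[[0,0,0],[0,0,0],[0,0,0],[0,0,0],[0,0,0],[0,0,0],[0,0,0],[0,0,0]])

```text
clock: 5.15
eef_pos: [0.4324, 0.1533, 0.3016]
tool_rot: [0.638, 0.77, 0.0, 0.0]
ft_force: [-0.2, -0.6, -0.1]
grip_width: 0.0386
grasp_force: 0.0
```

```bash
python3 - <<'E'
from h import *
go(.43,.11,.3,1.758)
c=snap('wrist'); cv2.imwrite('pics/w2.png',cv2.resize(c['image'][:,:,::-1],(800,600))); print(c['xyz'])
E
```

```text
at [0.4324 0.1533 0.3016] ang 1.7569499876315975 slide [-0.169 -0.042  0.007] rot [ 0.001 -0.    -0.002] F [-0.1678 -0.5556 -0.1222] w 0.03860429941499989 0.0 t 5.15
[0.4193 0.2232 0.4454]
```

View pics/w2.png

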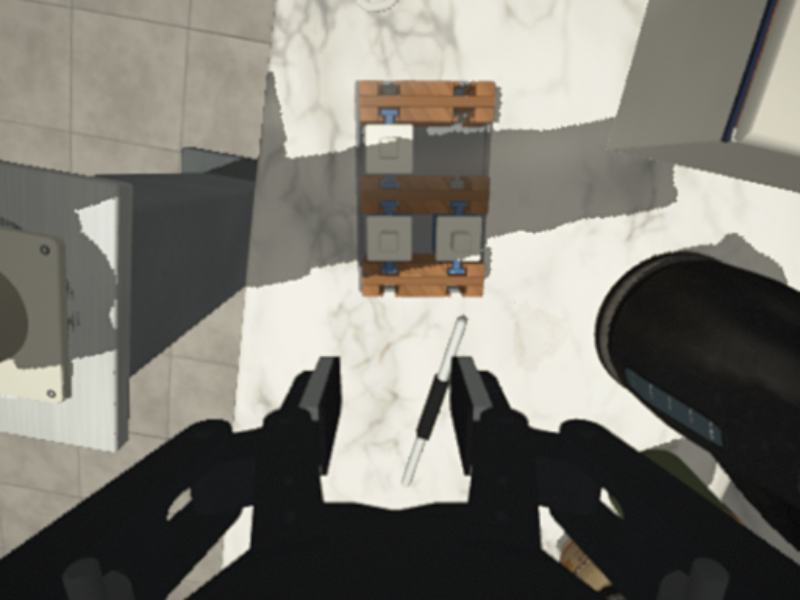

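The wrist view of the tray shows knob tops at (391,147), (390,239) and (461,240), with the set square to the image. The bar's ends are at (461,320) and (407,483).

```bash
python3 - <<'E'
from h import *
c=load('wrist')
P=cloud(c); g=c['image']
q=P.reshape(-1,3); b=(q[:,0]>.36)&(q[:,0]<.53)&(q[:,1]>.1)&(q[:,1]<.29)
m=b&(q[:,2]>.073)&(q[:,2]<.09)
mm=m.reshape(384,512).astype(np.uint8); n,l,s,ce=cv2.connectedComponentsWithStats(mm)
for i in range(1,n):
    if s[i,4]>30:
        r=P[l==i]; print(s[i],r.mean(0),cv2.minAreaRect(r[:,:2].astype(np.float32)))
m=b&(abs(q[:,2]-.055)<.006); print(cv2.minAreaRect(q[m][:,:2].astype(np.float32)), q[m][:,2].mean())
print(atz(c,np.array([(391,147),(390,239),(461,240)])*.64,.079))
print(atz(c,np.array([(461,320),(407,483)])*.64,.008))
E
```

```text
[242  88  13  14 176] [0.4112 0.2377 0.0795] ((0.41107144951820374, 0.2375316321849823), (0.01493656262755394, 0.015370838344097137), 10.761405944824219)
[243 149  12  13 151] [0.4254 0.1636 0.0798] ((0.42548516392707825, 0.1632089465856552), (0.014454402960836887, 0.015692876651883125), 10.400489807128906)
[289 149  13  13 160] [0.4854 0.1746 0.0794] ((0.4857252538204193, 0.17458447813987732), (0.015729278326034546, 0.01558256521821022), 11.553793907165527)
((0.4488186836242676, 0.20584161579608917), (0.11282501369714737, 0.18392156064510345), 10.396173477172852) 0.05586024622113519
[[0.4137 0.2385 0.079 ]
 [0.4264 0.1663 0.079 ]
 [0.4849 0.1766 0.079 ]]
[[ 0.5169  0.085   0.008 ]
 [ 0.5009 -0.1278  0.008 ]]
```

drive_tool(slide=[[0.2,0,0.1],[0.349,-0.02,0.2],[0.349,-0.02,0.4],[0.349,-0.02,0.6],[0.349,-0.02,0.8],[0.349,-0.02,0.8],[0.349,-0.02,0.8],[0.349,-0.02,0.8]], rotation=[[0,0,0],[0,0,0],[0,0,0],[0,0,0],[0,0,0],[0,0,0],[0,0,0],[0,0,0]])

```text
clock: 6.2
eef_pos: [0.4133, 0.2401, 0.1039]
tool_rot: [0.638, 0.77, 0.002, 0.001]
ft_force: [0.5, 0.1, -0.0]
grip_width: 0.0388
grasp_force: 0.0
```

```bash
python3 - <<'E'
from h import *
go(.4112,.2377,.058,1.757)
E
```

```text
at [0.4133 0.2401 0.1039] ang 1.7585247209171833 slide [-0.008 -0.011  0.183] rot [ 0.01  -0.004  0.003] F [ 0.468   0.0984 -0.0195] w 0.038829451812878106 0.0 t 6.2
```

drive_tool(slide=[[-0.008,-0.008,0.04],[-0.008,-0.008,0.08],[-0.008,-0.008,0.12],[-0.008,-0.008,0.16],[-0.008,-0.008,0.183],[-0.008,-0.008,0.183],[-0.008,-0.008,0.183],[-0.008,-0.008,0.183]], rotation=[[0,0,0],[0,0,0],[0,0,0],[0,0,0],[0,0,0],[0,0,0],[0,0,0],[0,0,0]])

```text
clock: 7.2
eef_pos: [0.4101, 0.237, 0.0559]
tool_rot: [0.638, 0.77, 0.0, 0.0]
ft_force: [1.5, 0.3, 0.1]
grip_width: 0.0387
grasp_force: 0.0
```

drive_tool(slide=[[0,0,0],[0,0,0],[0,0,0],[0,0,0],[0,0,0],[0,0,0],[0,0,0],[0,0,0]], rotation=[[0,0,0],[0,0,0],[0,0,0],[0,0,0],[0,0,0],[0,0,0],[0,0,0],[0,0,0]], gripper=0)

```text
clock: 8.2
eef_pos: [0.41, 0.2369, 0.0558]
tool_rot: [0.638, 0.77, 0.0, 0.0]
ft_force: [-0.0, -0.9, 5.3]
grip_width: 0.0147
grasp_force: 60.3
```

```bash
python3 - <<'E'
from h import *
go(.4112,.2377,.058,1.757); print(bot.get_obs()['ft_torque'])
E
```

```text
at [0.41   0.2369 0.0558] ang 1.7587680025149188 slide [ 0.002  0.005 -0.009] rot [ 0.001 -0.     0.004] F [-0.001  -0.8585  5.2623] w 0.014736832893205737 60.305904150009155 t 8.2
[-0.1027  0.0569  0.0141]
```

drive_tool(slide=[[0,0,-0.03],[0,0,-0.06],[0,0,-0.09],[0,0,-0.12],[0,0,-0.15],[0,0,-0.18],[0,0,-0.21],[0,0,-0.24]], rotation=[[0,0,0],[0,0,0],[0,0,0],[0,0,0],[0,0,0],[0,0,0],[0,0,0],[0,0,0]])

```text
clock: 9.2
eef_pos: [0.4097, 0.2368, 0.1161]
tool_rot: [0.638, 0.77, -0.0, 0.0]
ft_force: [-0.6, 0.5, -1.1]
grip_width: 0.0146
grasp_force: 59.4
```

drive_tool(slide=[[0,0,-0.05],[0,0,-0.1],[0,0,-0.15],[0,0,-0.2],[0,0,-0.25],[0,0,-0.3],[0,0,-0.36],[0,0,-0.36]], rotation=[[0,0,0],[0,0,0],[0,0,0],[0,0,0],[0,0,0],[0,0,0],[0,0,0],[0,0,0]])

```text
clock: 10.2
eef_pos: [0.4106, 0.2373, 0.207]
tool_rot: [0.638, 0.77, 0.001, 0.0]
ft_force: [0.7, -0.4, -1.0]
grip_width: 0.0152
grasp_force: 59.5
```

```bash
python3 - <<'E'
from h import *
u=np.array([np.cos(-.032),np.sin(-.032)]); v=np.array([-u[1],u[0]]); o=np.array([.4505,-.2905])
for n,i,j in(('FL',-1,1),('FR',-1,-1),('BL',1,1),('BR',1,-1)): print(n,o+i*.0295*u+j*.0385*v)
go(.4222,-.2510,.2,1.539)
c=snap('wrist','w3.png')
E
```

```text
FL [ 0.4222 -0.2511]
FR [ 0.4198 -0.328 ]
BL [ 0.4812 -0.253 ]
BR [ 0.4788 -0.3299]
at [0.4106 0.2373 0.207 ] ang 1.7588017415994635 slide [-1.927 -0.32   0.025] rot [ 0.005 -0.002  0.44 ] F [ 0.7366 -0.3919 -0.9862] w 0.01519759418280978 59.49929416179657 t 10.2
```

View pics/w3.png

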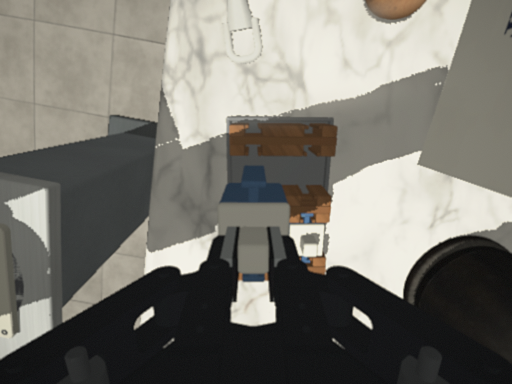

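The pot hangs upright in the fingers at (255,215) and the spacers are still standing at (285,140) and (310,205).

drive_tool(slide=[[-0.12,-0.02,0],[-0.26,-0.04,0],[-0.4,-0.06,0],[-0.55,-0.09,0],[-0.7,-0.11,0],[-0.85,-0.14,0],[-1,-0.16,0],[-1,-0.16,0]], rotation=[[0,0,0],[0,0,0],[0,0,0],[0,0,0],[0,0,0],[0,0,0],[0,0,0],[0,0,0]])

```text
clock: 11.25
eef_pos: [0.4167, -0.0182, 0.2049]
tool_rot: [0.639, 0.769, -0.001, -0.0]
ft_force: [-0.8, 0.1, -1.5]
grip_width: 0.0146
grasp_force: 59.4
```

drive_tool(slide=[[-0.15,-0.03,0],[-0.3,-0.05,0],[-0.45,-0.08,0],[-0.6,-0.11,0],[-0.75,-0.13,0],[-0.927,-0.16,0.02],[-0.927,-0.16,0.02],[-0.927,-0.16,0.02]], rotation=[[0,0,0.1],[0,0,0.2],[0,0,0.3],[0,0,0.44],[0,0,0.44],[0,0,0.44],[0,0,0.44],[0,0,0.44]])

```text
clock: 12.25
eef_pos: [0.4209, -0.2504, 0.1998]
tool_rot: [0.718, 0.696, 0.0, -0.001]
ft_force: [0.1, -0.7, -1.8]
grip_width: 0.0147
grasp_force: 59.4
```

```bash
python3 - <<'E'
from h import *
go(.4222,-.2511,.06,1.539)
E
```

```text
at [ 0.4209 -0.2504  0.1998] ang 1.5390966731766238 slide [-0.003  0.006  0.559] rot [-0.003 -0.003  0.   ] F [ 0.1477 -0.6969 -1.7929] w 0.0146504336222954 59.39895987510681 t 12.25
```

drive_tool(slide=[[-0.003,0.006,0.08],[-0.003,0.006,0.16],[-0.003,0.006,0.24],[-0.003,0.006,0.32],[-0.003,0.006,0.4],[-0.003,0.006,0.46],[-0.003,0.006,0.52],[-0.003,0.006,0.55]], rotation=[[0,0,0],[0,0,0],[0,0,0],[0,0,0],[0,0,0],[0,0,0],[0,0,0],[0,0,0]])

```text
clock: 13.25
eef_pos: [0.4225, -0.2517, 0.0622]
tool_rot: [0.718, 0.696, -0.0, -0.0]
ft_force: [0.5, -0.6, -1.8]
grip_width: 0.0149
grasp_force: 59.4
```

drive_tool(slide=[[0,0,0.006],[0,0,0.012],[0,0,0.018],[0,0,0.022],[0,0,0.024],[0,0,0.024],[0,0,0.024],[0,0,0.024]], rotation=[[0,0,0],[0,0,0],[0,0,0],[0,0,0],[0,0,0],[0,0,0],[0,0,0],[0,0,0]])

```text
clock: 14.25
eef_pos: [0.4227, -0.2522, 0.0571]
tool_rot: [0.718, 0.696, 0.0, 0.0]
ft_force: [0.7, 0.2, -1.9]
grip_width: 0.0145
grasp_force: 59.4
```

drive_tool(slide=[[0,0,0.003],[0,0,0.006],[0,0,0.006],[0,0,0.006],[0,0,0.006],[0,0,0.006],[0,0,0.006],[0,0,0.006]], rotation=[[0,0,0],[0,0,0],[0,0,0],[0,0,0],[0,0,0],[0,0,0],[0,0,0],[0,0,0]])

```text
clock: 15.25
eef_pos: [0.4229, -0.2523, 0.0558]
tool_rot: [0.718, 0.696, 0.0, 0.0]
ft_force: [-1.5, 0.6, 6.1]
grip_width: 0.0146
grasp_force: 60.3
```

drive_tool(slide=[[0,0,0],[0,0,0],[0,0,0],[0,0,0],[0,0,-0.05],[0,0,-0.2],[0,0,-0.4],[0,0,-0.6]], rotation=[[0,0,0],[0,0,0],[0,0,0],[0,0,0],[0,0,0],[0,0,0],[0,0,0],[0,0,0]], gripper=0.45)

```text
clock: 16.25
eef_pos: [0.4226, -0.2521, 0.2079]
tool_rot: [0.718, 0.696, 0.0, 0.0]
ft_force: [0.5, -0.7, -0.2]
grip_width: 0.0384
grasp_force: 0.0
```

```bash
python3 - <<'E'
from h import *
go(.4856,.1745,.12,1.757)
c=snap('wrist','w4.png')
P=cloud(c); q=P.reshape(-1,3)
m=(q[:,2]>.073)&(q[:,2]<.09)&(abs(q[:,0]-.422)<.025)&(abs(q[:,1]+.251)<.025)
print(m.sum(),q[m].mean(0),cv2.minAreaRect(q[m][:,:2].astype(np.float32)))
E
```

```text
at [ 0.4226 -0.2521  0.2079] ang 1.5387863305478575 slide [1.714 0.197 0.351] rot [ 0.001  0.001 -0.436] F [ 0.5053 -0.6976 -0.1532] w 0.03844135711206823 0.0 t 16.25
259 [ 0.4239 -0.2507  0.0796] ((0.42397448420524597, -0.2514212429523468), (0.015768252313137054, 0.015119236893951893), 88.01447296142578)
```

View pics/w4.png

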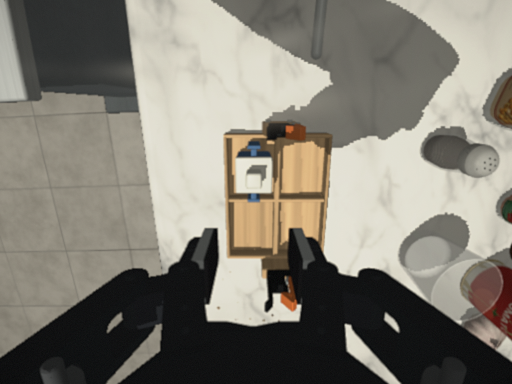

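The pot stands in the front-left bay, its knob at (254,177), with the keys inside the walls. Next is the back-right pot.

drive_tool(slide=[[0.2,0,0],[0.4,0,0],[0.6,0,0],[0.8,0.05,0],[1,0.1,0],[1,0.1,0],[1,0.1,0],[1,0.1,0]], rotation=[[0,0,0],[0,0,0],[0,0,0],[0,0,0],[0,0,0],[0,0,0],[0,0,0],[0,0,0]])

```text
clock: 17.3
eef_pos: [0.4554, -0.0042, 0.2058]
tool_rot: [0.719, 0.695, -0.0, 0.0]
ft_force: [-0.6, 0.6, 0.3]
grip_width: 0.0386
grasp_force: 0.0
```

drive_tool(slide=[[0.2,0.03,0],[0.4,0.06,0],[0.6,0.1,0],[0.714,0.1,0.05],[0.714,0.1,0.2],[0.714,0.1,0.34],[0.714,0.1,0.34],[0.714,0.1,0.34]], rotation=[[0,0,-0.2],[0,0,-0.436],[0,0,-0.436],[0,0,-0.436],[0,0,-0.436],[0,0,-0.436],[0,0,-0.436],[0,0,-0.436]])

```text
clock: 18.3
eef_pos: [0.4873, 0.1738, 0.1218]
tool_rot: [0.639, 0.769, 0.001, 0.0]
ft_force: [0.2, 0.4, 0.5]
grip_width: 0.0388
grasp_force: 0.0
```

```bash
python3 - <<'E'
from h import *
go(.4856,.1745,.057,1.757)
E
```

```text
at [0.4873 0.1738 0.1218] ang 1.7551250274704524 slide [ 0.004 -0.007  0.259] rot [ 0.003 -0.    -0.004] F [0.1976 0.4318 0.4741] w 0.03879084316899343 0.0 t 18.3
```

drive_tool(slide=[[0.004,-0.007,0.05],[0.004,-0.007,0.1],[0.004,-0.007,0.15],[0.004,-0.007,0.2],[0.004,-0.007,0.24],[0.004,-0.007,0.257],[0.004,-0.007,0.257],[0.004,-0.007,0.257]], rotation=[[0,0,0],[0,0,0],[0,0,0],[0,0,0],[0,0,0],[0,0,0],[0,0,0],[0,0,0]])

```text
clock: 19.3
eef_pos: [0.4849, 0.1753, 0.0567]
tool_rot: [0.638, 0.77, 0.0, 0.0]
ft_force: [0.3, 0.3, 0.3]
grip_width: 0.0387
grasp_force: 0.0
```

drive_tool(slide=[[0,0,0],[0,0,0],[0,0,0],[0,0,0],[0,0,0],[0,0,0],[0,0,0],[0,0,0]], rotation=[[0,0,0],[0,0,0],[0,0,0],[0,0,0],[0,0,0],[0,0,0],[0,0,0],[0,0,0]], gripper=0)

```text
clock: 20.3
eef_pos: [0.4849, 0.1752, 0.0568]
tool_rot: [0.638, 0.77, 0.0, 0.0]
ft_force: [0.5, -0.9, 5.8]
grip_width: 0.0147
grasp_force: 59.4
```

drive_tool(slide=[[0,0,-0.03],[0,0,-0.06],[0,0,-0.09],[0,0,-0.12],[0,0,-0.15],[0,0,-0.18],[0,0,-0.21],[0,0,-0.24]], rotation=[[0,0,0],[0,0,0],[0,0,0],[0,0,0],[0,0,0],[0,0,0],[0,0,0],[0,0,0]])

```text
clock: 21.3
eef_pos: [0.4845, 0.1751, 0.1168]
tool_rot: [0.638, 0.77, 0.0, 0.0]
ft_force: [-0.4, -1.0, -2.0]
grip_width: 0.015
grasp_force: 58.7
```

drive_tool(slide=[[0,0,-0.05],[0,0,-0.1],[0,0,-0.15],[0,0,-0.2],[0,0,-0.25],[0,0,-0.3],[0,0,-0.36],[0,0,-0.36]], rotation=[[0,0,0],[0,0,0],[0,0,0],[0,0,0],[0,0,0],[0,0,0],[0,0,0],[0,0,0]])

```text
clock: 22.3
eef_pos: [0.4855, 0.1755, 0.208]
tool_rot: [0.638, 0.77, 0.001, 0.001]
ft_force: [0.1, -0.3, -2.7]
grip_width: 0.0149
grasp_force: 58.8
```

```bash
python3 - <<'E'
from h import *
go(.4812,-.253,.2,1.539)
E
```

```text
at [0.4855 0.1755 0.208 ] ang 1.7568234703092716 slide [-1.681 -0.334  0.03 ] rot [ 0.006 -0.002  0.436] F [ 0.083  -0.3465 -2.681 ] w 0.01486014641670742 58.77728998661041 t 22.3
```

drive_tool(slide=[[-0.12,-0.02,0],[-0.26,-0.04,0],[-0.4,-0.06,0],[-0.55,-0.09,0],[-0.7,-0.11,0],[-0.85,-0.14,0],[-0.9,-0.17,0],[-0.9,-0.17,0]], rotation=[[0,0,0],[0,0,0],[0,0,0],[0,0,0],[0,0,0],[0,0,0],[0,0,0],[0,0,0]])

```text
clock: 23.3
eef_pos: [0.4837, -0.0542, 0.206]
tool_rot: [0.639, 0.769, -0.0, -0.001]
ft_force: [0.5, -0.3, -1.8]
grip_width: 0.0147
grasp_force: 58.7
```

drive_tool(slide=[[-0.15,-0.03,0],[-0.3,-0.05,0],[-0.45,-0.08,0],[-0.6,-0.11,0],[-0.781,-0.164,0],[-0.781,-0.164,0.03],[-0.781,-0.164,0.03],[-0.781,-0.164,0.03]], rotation=[[0,0,0.1],[0,0,0.2],[0,0,0.3],[0,0,0.436],[0,0,0.436],[0,0,0.436],[0,0,0.436],[0,0,0.436]])

```text
clock: 24.3
eef_pos: [0.4804, -0.2516, 0.1987]
tool_rot: [0.718, 0.697, 0.0, -0.0]
ft_force: [0.1, -0.6, -1.7]
grip_width: 0.0147
grasp_force: 58.7
```

```bash
python3 - <<'E'
from h import *
go(.4812,-.253,.0565,1.539)
E
```

```text
at [ 0.4804 -0.2516  0.1987] ang 1.5411071508981966 slide [-0.006  0.004  0.569] rot [-0.001 -0.001  0.004] F [ 0.102  -0.5723 -1.7336] w 0.01468443172777487 58.69198501110077 t 24.3
```

drive_tool(slide=[[-0.006,0.004,0.08],[-0.006,0.004,0.16],[-0.006,0.004,0.24],[-0.006,0.004,0.32],[-0.006,0.004,0.4],[-0.006,0.004,0.46],[-0.006,0.004,0.52],[-0.006,0.004,0.546]], rotation=[[0,0,0],[0,0,0],[0,0,0],[0,0,0],[0,0,0],[0,0,0],[0,0,0],[0,0,0]])

```text
clock: 25.3
eef_pos: [0.4808, -0.2543, 0.0614]
tool_rot: [0.718, 0.696, -0.0, -0.001]
ft_force: [0.5, 1.1, -1.9]
grip_width: 0.0149
grasp_force: 58.6
```

drive_tool(slide=[[0,0,0.004],[0,0,0.008],[0,0,0.012],[0,0,0.016],[0,0,0.02],[0,0,0.023],[0,0,0.023],[0,0,0.023]], rotation=[[0,0,0],[0,0,0],[0,0,0],[0,0,0],[0,0,0],[0,0,0],[0,0,0],[0,0,0]])

```text
clock: 26.3
eef_pos: [0.4812, -0.2549, 0.0568]
tool_rot: [0.718, 0.696, 0.0, 0.0]
ft_force: [-1.3, 1.2, 1.5]
grip_width: 0.0151
grasp_force: 59.0
```

drive_tool(slide=[[0,0,0],[0,0,0],[0,0,0],[0,0,0],[0,0,-0.05],[0,0,-0.2],[0,0,-0.4],[0,0,-0.6]], rotation=[[0,0,0],[0,0,0],[0,0,0],[0,0,0],[0,0,0],[0,0,0],[0,0,0],[0,0,0]], gripper=0.45)

```text
clock: 27.3
eef_pos: [0.4809, -0.2548, 0.2089]
tool_rot: [0.718, 0.696, 0.0, 0.0]
ft_force: [1.0, 0.0, 0.1]
grip_width: 0.0388
grasp_force: 0.0
```

```bash
python3 - <<'E'
from h import *
go(.4252,.1637,.12,1.757)
c=snap('wrist','w5.png')
P=cloud(c); q=P.reshape(-1,3)
for x,y in((.423,-.251),(.481,-.254)):
  m=(q[:,2]>.073)&(q[:,2]<.09)&(abs(q[:,0]-x)<.025)&(abs(q[:,1]-y)<.025)
  print(m.sum(),q[m].mean(0),cv2.minAreaRect(q[m][:,:2].astype(np.float32)))
E
```

```text
at [ 0.4809 -0.2548  0.2089] ang 1.5387527118486657 slide [ 1.666 -0.277  0.355] rot [ 0.001  0.001 -0.436] F [1.0367 0.025  0.1484] w 0.03877581730967512 0.0 t 27.3
264 [ 0.4244 -0.2508  0.0794] ((0.42374810576438904, -0.25135600566864014), (0.015639184042811394, 0.016107194125652313), 88.97486877441406)
237 [ 0.4819 -0.255   0.0797] ((0.48181721568107605, -0.2555351257324219), (0.015337030403316021, 0.014178687706589699), 87.99620819091797)
```

Both stand at the right height. Now the third pot.

drive_tool(slide=[[0.2,-0.02,0],[0.4,-0.05,0],[0.6,-0.08,0],[0.8,-0.12,0],[0.95,-0.15,0],[0.95,-0.15,0],[0.95,-0.15,0],[0.95,-0.15,0]], rotation=[[0,0,0],[0,0,0],[0,0,0],[0,0,0],[0,0,0],[0,0,0],[0,0,0],[0,0,0]])

```text
clock: 28.35
eef_pos: [0.4515, -0.0172, 0.2067]
tool_rot: [0.719, 0.695, 0.0, 0.0]
ft_force: [-0.5, 0.2, 0.1]
grip_width: 0.0385
grasp_force: 0.0
```

drive_tool(slide=[[0.2,-0.03,0],[0.4,-0.06,0],[0.6,-0.1,0],[0.716,-0.127,0.05],[0.716,-0.127,0.2],[0.716,-0.127,0.34],[0.716,-0.127,0.34],[0.716,-0.127,0.34]], rotation=[[0,0,-0.2],[0,0,-0.436],[0,0,-0.436],[0,0,-0.436],[0,0,-0.436],[0,0,-0.436],[0,0,-0.436],[0,0,-0.436]])

```text
clock: 29.35
eef_pos: [0.4263, 0.1633, 0.1226]
tool_rot: [0.639, 0.769, 0.001, 0.0]
ft_force: [-0.4, -0.9, 0.7]
grip_width: 0.0384
grasp_force: 0.0
```

```bash
python3 - <<'E'
from h import *
go(.4252,.1637,.0568,1.757)
E
```

```text
at [0.4263 0.1633 0.1226] ang 1.7553590628707738 slide [ 0.002 -0.004  0.263] rot [ 0.003 -0.    -0.003] F [-0.3873 -0.8529  0.6879] w 0.03835794991049376 0.0 t 29.35
```

drive_tool(slide=[[0.002,-0.004,0.05],[0.002,-0.004,0.1],[0.002,-0.004,0.15],[0.002,-0.004,0.2],[0.002,-0.004,0.24],[0.002,-0.004,0.26],[0.002,-0.004,0.26],[0.002,-0.004,0.26]], rotation=[[0,0,0],[0,0,0],[0,0,0],[0,0,0],[0,0,0],[0,0,0],[0,0,0],[0,0,0]])

```text
clock: 30.35
eef_pos: [0.4245, 0.1641, 0.0569]
tool_rot: [0.638, 0.77, 0.0, 0.0]
ft_force: [-0.3, 0.6, -0.1]
grip_width: 0.0384
grasp_force: 0.0
```

drive_tool(slide=[[0,0,0],[0,0,0],[0,0,0],[0,0,0],[0,0,0],[0,0,0],[0,0,0],[0,0,0]], rotation=[[0,0,0],[0,0,0],[0,0,0],[0,0,0],[0,0,0],[0,0,0],[0,0,0],[0,0,0]], gripper=0)

```text
clock: 31.35
eef_pos: [0.4248, 0.1642, 0.0571]
tool_rot: [0.638, 0.77, 0.001, 0.0]
ft_force: [-0.2, -0.4, 4.5]
grip_width: 0.0145
grasp_force: 59.6
```

drive_tool(slide=[[0,0,-0.03],[0,0,-0.06],[0,0,-0.09],[0,0,-0.12],[0,0,-0.15],[0,0,-0.18],[0,0,-0.21],[0,0,-0.24]], rotation=[[0,0,0],[0,0,0],[0,0,0],[0,0,0],[0,0,0],[0,0,0],[0,0,0],[0,0,0]])

```text
clock: 32.35
eef_pos: [0.4241, 0.1639, 0.1171]
tool_rot: [0.638, 0.77, 0.0, -0.0]
ft_force: [0.9, -0.2, -1.4]
grip_width: 0.0144
grasp_force: 58.7
```

drive_tool(slide=[[0,0,-0.05],[0,0,-0.1],[0,0,-0.15],[0,0,-0.2],[0,0,-0.25],[0,0,-0.3],[0,0,-0.36],[0,0,-0.36]], rotation=[[0,0,0],[0,0,0],[0,0,0],[0,0,0],[0,0,0],[0,0,0],[0,0,0],[0,0,0]])

```text
clock: 33.35
eef_pos: [0.425, 0.1643, 0.2079]
tool_rot: [0.638, 0.77, 0.001, 0.001]
ft_force: [0.2, 0.1, -1.4]
grip_width: 0.0146
grasp_force: 58.8
```

```bash
python3 - <<'E'
from h import *
go(.4195,-.328,.2,1.539)
E
```

```text
at [0.425  0.1643 0.2079] ang 1.7568344511857832 slide [-1.931 -0.386  0.03 ] rot [ 0.005 -0.002  0.436] F [ 0.1832  0.1009 -1.4335] w 0.014601043071173075 58.79833281040192 t 33.35
```

drive_tool(slide=[[-0.12,-0.02,0],[-0.26,-0.04,0],[-0.4,-0.06,0],[-0.55,-0.09,0],[-0.7,-0.12,0],[-0.85,-0.15,0],[-1,-0.19,0],[-1,-0.19,0]], rotation=[[0,0,0],[0,0,0],[0,0,0],[0,0,0],[0,0,0],[0,0,0],[0,0,0],[0,0,0]])

```text
clock: 34.35
eef_pos: [0.4231, -0.0925, 0.206]
tool_rot: [0.64, 0.768, -0.0, -0.0]
ft_force: [0.3, 0.1, -2.6]
grip_width: 0.0147
grasp_force: 58.7
```

drive_tool(slide=[[-0.15,-0.03,0],[-0.3,-0.06,0],[-0.45,-0.09,0],[-0.6,-0.12,0],[-0.75,-0.15,0],[-0.931,-0.196,0.03],[-0.931,-0.196,0.03],[-0.931,-0.196,0.03]], rotation=[[0,0,0.1],[0,0,0.2],[0,0,0.3],[0,0,0.436],[0,0,0.436],[0,0,0.436],[0,0,0.436],[0,0,0.436]])

```text
clock: 35.35
eef_pos: [0.4185, -0.3272, 0.1983]
tool_rot: [0.718, 0.696, 0.0, -0.001]
ft_force: [0.1, -0.1, -2.4]
grip_width: 0.0145
grasp_force: 58.8
```

```bash
python3 - <<'E'
from h import *
go(.4198,-.328,.057,1.539)
E
```

```text
at [ 0.4185 -0.3272  0.1983] ang 1.5391816366950328 slide [-0.004  0.006  0.565] rot [-0.002 -0.004  0.   ] F [ 0.1313 -0.0616 -2.4013] w 0.014461957168995305 58.776217103004456 t 35.35
```

drive_tool(slide=[[-0.002,0.006,0.08],[-0.002,0.006,0.16],[-0.002,0.006,0.24],[-0.002,0.006,0.32],[-0.002,0.006,0.4],[-0.002,0.006,0.46],[-0.002,0.006,0.52],[-0.002,0.006,0.542]], rotation=[[0,0,0],[0,0,0],[0,0,0],[0,0,0],[0,0,0],[0,0,0],[0,0,0],[0,0,0]])

```text
clock: 36.35
eef_pos: [0.4197, -0.3281, 0.0626]
tool_rot: [0.718, 0.696, -0.0, -0.001]
ft_force: [-0.3, 0.3, -1.6]
grip_width: 0.0147
grasp_force: 58.7
```

drive_tool(slide=[[0,0,0.004],[0,0,0.008],[0,0,0.012],[0,0,0.016],[0,0,0.02],[0,0,0.024],[0,0,0.024],[0,0,0.024]], rotation=[[0,0,0],[0,0,0],[0,0,0],[0,0,0],[0,0,0],[0,0,0],[0,0,0],[0,0,0]])

```text
clock: 37.35
eef_pos: [0.4201, -0.3288, 0.0576]
tool_rot: [0.718, 0.696, 0.0, 0.0]
ft_force: [0.3, -0.5, -1.9]
grip_width: 0.0144
grasp_force: 58.7
```

drive_tool(slide=[[0,0,0.003],[0,0,0.003],[0,0,0.003],[0,0,0.003],[0,0,-0.05],[0,0,-0.2],[0,0,-0.4],[0,0,-0.6]], rotation=[[0,0,0],[0,0,0],[0,0,0],[0,0,0],[0,0,0],[0,0,0],[0,0,0],[0,0,0]], gripper=0.45)

```text
clock: 38.35
eef_pos: [0.4199, -0.3288, 0.21]
tool_rot: [0.718, 0.696, 0.0, 0.0]
ft_force: [0.3, -0.8, -0.3]
grip_width: 0.0383
grasp_force: 0.0
```

drive_tool(slide=[[0.2,0,-0.1],[0.4,0,-0.3],[0.6,0.05,-0.35],[0.8,0.15,-0.35],[0.8,0.2,-0.35],[0.8,0.25,-0.35],[0.8,0.25,-0.35],[0.8,0.25,-0.35]], rotation=[[0,0,0],[0,0,0],[0,0,0],[0,0,0],[0,0,0],[0,0,0],[0,0,0],[0,0,0]], gripper=0.45)

```text
clock: 39.35
eef_pos: [0.4883, -0.1321, 0.2947]
tool_rot: [0.719, 0.695, -0.0, -0.0]
ft_force: [0.6, -1.5, 0.4]
grip_width: 0.0385
grasp_force: 0.0
```

```bash
python3 - <<'E'
from h import *
go(.5,-.02,.2,1.5)
c=snap('wrist'); cv2.imwrite('pics/w6.png',cv2.resize(c['image'][:,:,::-1],(800,600)))
E
```

```text
at [ 0.4883 -0.1321  0.2947] ang 1.536651978832063 slide [0.45  0.032 0.379] rot [-0.002 -0.     0.073] F [ 0.5741 -1.4592  0.3987] w 0.03846552013871777 0.0 t 39.35
```

View pics/w6.png

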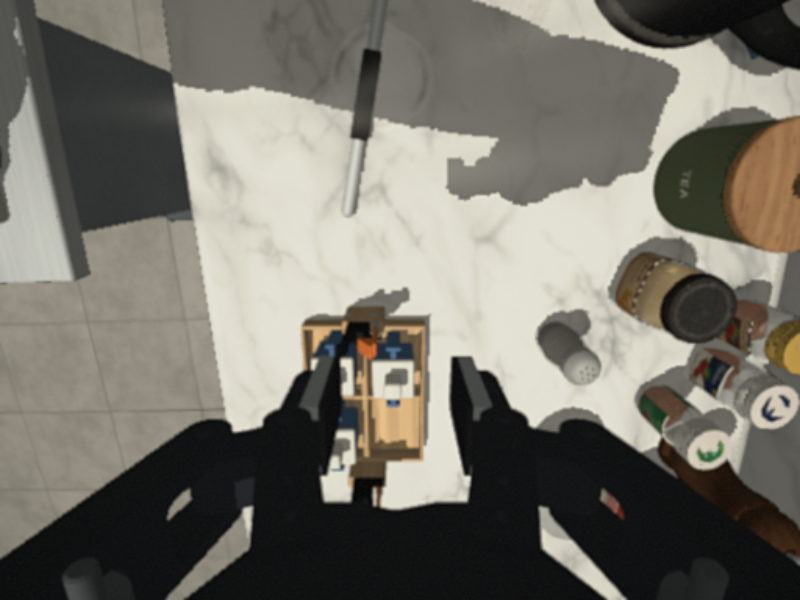

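All three pots are in bays. The bar's black grip runs from (372,52) to (361,136), its near end is at (348,212), and it appears to have been knocked.

```bash
python3 - <<'E'
from h import *
c=load('wrist')
p=atz(c,np.array([(371,52),(361,136),(366.5,94),(348,212)])*.64,.012); print(p, np.linalg.norm(p[0]-p[1]))
d=p[2]-p[3]; print(np.arctan2(d[1],d[0]),np.linalg.norm(d))
m=p[3]+d/np.linalg.norm(d)*.11; print(m); go(m[0],m[1]-.03,.2,np.arctan2(d[1],d[0]))
E
```

```text
[[ 0.4734  0.0384  0.012 ]
 [ 0.4609 -0.0314  0.012 ]
 [ 0.4678  0.0042  0.012 ]
 [ 0.4448 -0.0999  0.012 ]] 0.0709494004625452
1.3536007917889255 0.10658102518273822
[0.4685 0.0075 0.012 ]
at [ 0.4883 -0.132   0.2948] ang 1.5367535462787396 slide [ 0.435 -0.094  0.379] rot [-0.002 -0.     0.366] F [-0.2027  0.1013 -0.3725] w 0.03822031734202229 0.0 t 39.4
```

drive_tool(slide=[[0.1,-0.02,0.1],[0.2,-0.05,0.2],[0.3,-0.08,0.3],[0.41,-0.094,0.38],[0.41,-0.094,0.38],[0.41,-0.094,0.38],[0.41,-0.094,0.38],[0.41,-0.094,0.38]], rotation=[[0,0,0.1],[0,0,0.2],[0,0,0.3],[0,0,0.34],[0,0,0.34],[0,0,0.34],[0,0,0.34],[0,0,0.34]], gripper=0.6)

```text
clock: 40.4
eef_pos: [0.4692, -0.0285, 0.2007]
tool_rot: [0.775, 0.632, 0.0, 0.0]
ft_force: [-0.2, 0.7, -0.6]
grip_width: 0.0512
grasp_force: 0.0
```

```bash
python3 - <<'E'
from h import *
c=snap('wrist'); cv2.imwrite('pics/w7.png',cv2.resize(c['image'][:,:,::-1],(800,600)))
P=cloud(c); q=P.reshape(-1,3)
m=(q[:,2]>.007)&(q[:,2]<.022)&(abs(q[:,0]-.468)<.05)&(abs(q[:,1]-.007)<.13)
s=q[m][:,:2]; print(m.sum(),q[m].mean(0),cv2.minAreaRect(s.astype(np.float32)))
go(.468,.006,.1,1.37)
E
```

```text
3153 [0.4678 0.0437 0.0148] ((0.44031625986099243, 0.026136718690395355), (0.24519824981689453, 0.09096867591142654), 72.4630126953125)
at [ 0.4691 -0.0284  0.2005] ang 1.3677112394432909 slide [ 0.134 -0.032  0.402] rot [ 0.002 -0.    -0.005] F [-0.5242 -0.2429  0.4635] w 0.051439206532596635 0.0 t 40.45
```

View pics/w7.png

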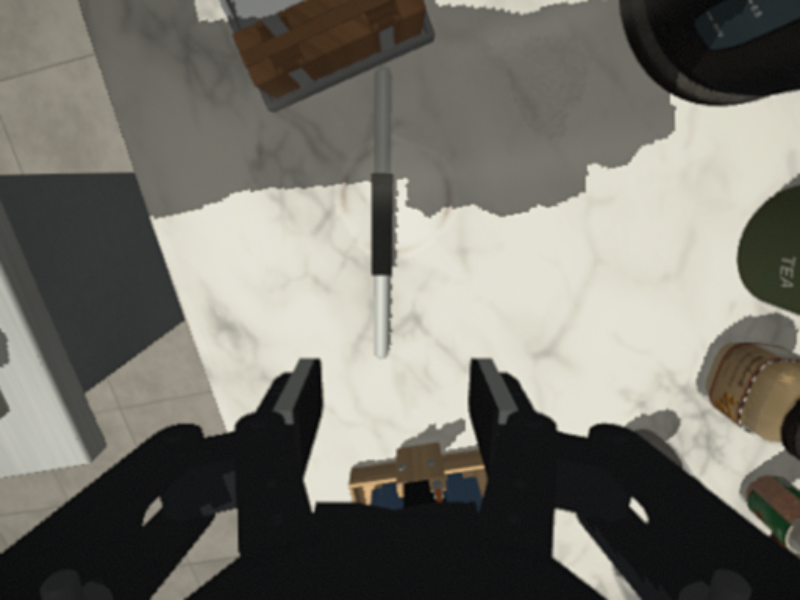

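The bar is now almost parallel to the image's vertical. The grip runs from (382,175) to (381,273) and the ends are at (383,70) and (380,355).

```bash
python3 - <<'E'
from h import *
c=load('wrist')
p=atz(c,np.array([(382,175),(381,273),(383,70),(380.5,355)])*.64,.012); print(p,np.linalg.norm(p[0]-p[1]),np.linalg.norm(p[2]-p[3]))
d=p[2]-p[3]; a=np.arctan2(d[1],d[0]); m=(p[2]+p[3])/2; m2=(p[0]+p[1])/2; print(a,m,m2); m=m2
go(m[0],m[1],.08,a)
E
```

```text
[[ 0.4743  0.0383  0.012 ]
 [ 0.4582 -0.0334  0.012 ]
 [ 0.4896  0.107   0.012 ]
 [ 0.4433 -0.1008  0.012 ]] 0.07346997913299279 0.21285350327649652
1.3512284296202561 [0.4665 0.0031 0.012 ] [0.4662 0.0024 0.012 ]
at [ 0.4691 -0.0284  0.2005] ang 1.3677112394432909 slide [ 0.118 -0.037  0.482] rot [ 0.002 -0.     0.033] F [-0.5242 -0.2429  0.4635] w 0.051439206532596635 0.0 t 40.45
```

drive_tool(slide=[[0.04,-0.01,0.1],[0.08,-0.03,0.2],[0.117,-0.039,0.3],[0.117,-0.039,0.4],[0.117,-0.039,0.5],[0.117,-0.039,0.6],[0.117,-0.039,0.6],[0.117,-0.039,0.6]], rotation=[[0,0,0.033],[0,0,0.033],[0,0,0.033],[0,0,0.033],[0,0,0.033],[0,0,0.033],[0,0,0.033],[0,0,0.033]])

```text
clock: 41.45
eef_pos: [0.4657, 0.0027, 0.0508]
tool_rot: [0.78, 0.626, 0.0, 0.0]
ft_force: [0.4, -0.2, -0.0]
grip_width: 0.0512
grasp_force: 0.0
```

```bash
python3 - <<'E'
from h import *
go(.4656,.002,.0045,1.352)
E
```

```text
at [0.4657 0.0027 0.0508] ang 1.3520197364890483 slide [-0.003 -0.     0.185] rot [ 0.002 -0.     0.   ] F [ 0.3882 -0.1577 -0.0151] w 0.05115626192052882 0.0 t 41.45
```

drive_tool(slide=[[0,0,0.05],[0,0,0.1],[0,0,0.13],[0,0,0.16],[0,0,0.175],[0,0,0.183],[0,0,0.183],[0,0,0.183]], rotation=[[0,0,0],[0,0,0],[0,0,0],[0,0,0],[0,0,0],[0,0,0],[0,0,0],[0,0,0]])

```text
clock: 42.45
eef_pos: [0.4653, 0.0029, 0.0046]
tool_rot: [0.78, 0.626, 0.0, 0.0]
ft_force: [0.2, -0.2, -0.3]
grip_width: 0.0516
grasp_force: 0.0
```

drive_tool(slide=[[0,0,0],[0,0,0],[0,0,0],[0,0,0],[0,0,0],[0,0,0],[0,0,0],[0,0,0]], rotation=[[0,0,0],[0,0,0],[0,0,0],[0,0,0],[0,0,0],[0,0,0],[0,0,0],[0,0,0]], gripper=0)

```text
clock: 43.45
eef_pos: [0.4653, 0.0028, 0.0047]
tool_rot: [0.78, 0.626, 0.0, 0.0]
ft_force: [-0.6, 0.2, 5.7]
grip_width: 0.0138
grasp_force: 61.1
```

drive_tool(slide=[[0,0,-0.1],[0,0,-0.2],[0,0,-0.3],[0,0,-0.4],[0,0,-0.5],[0,0,-0.6],[0,0,-0.65],[0,0,-0.65]], rotation=[[0,0,0],[0,0,0],[0,0,0],[0,0,0],[0,0,0],[0,0,0],[0,0,0],[0,0,0]])

```text
clock: 44.45
eef_pos: [0.4654, 0.0029, 0.1671]
tool_rot: [0.78, 0.626, 0.0, 0.0]
ft_force: [-0.4, -0.3, 0.1]
grip_width: 0.0148
grasp_force: 60.4
```

```bash
python3 - <<'E'
from h import *
go(.4505,-.2905,.17,1.539)
c=snap('wrist','w8.png')
E
```

```text
at [0.4654 0.0029 0.1671] ang 1.3523447945169473 slide [-1.159  0.196 -0.012] rot [ 0.002 -0.    -0.373] F [-0.4441 -0.2683  0.0576] w 0.014759871994167369 60.36190152168274 t 44.45
```

View pics/w8.png

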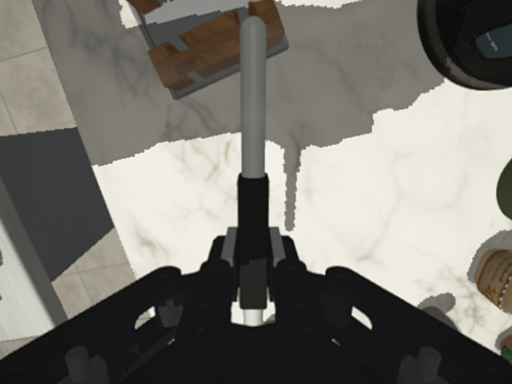

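The bar is held square by its grip, with its far end at (253,16) and the grip's far edge at (254,175).

```bash
python3 - <<'E'
from h import *
c=load('wrist'); o=bot.get_obs(); T=R.from_quat(o['tool_rot'])
P=cloud(c)
q=T.inv().apply(P.reshape(-1,3)-o['eef_pos'])
m=(abs(q[:,1])<.02)&(q[:,0]>.045)&(q[:,0]<.13)&(abs(q[:,2])<.03)
s=q[m]; print(m.sum(),s.min(0),s.max(0))
for lo in(.045,.065,.085,.1):
  k=(s[:,0]>lo)&(s[:,0]<lo+.02); print(lo,s[k].mean(0),s[k][:,1].min(),s[k][:,1].max(),s[k][:,2].min())
m=(abs(q[:,1])<.009)&(q[:,0]>.015)&(q[:,0]<.037)&(abs(q[:,2])<.03); print('grip',q[m][:,2].min(),np.median(q[m][:,2]))
E
```

```text
3705 [ 0.045  -0.0052 -0.0136] [ 0.1102  0.007  -0.0044]
0.045 [ 0.0552  0.001  -0.0102] -0.004757352672865717 0.006698644917899883 -0.013617941660782857
0.065 [ 0.0753  0.0009 -0.01  ] -0.0050551016947553715 0.007001569173506468 -0.013540250891045207
0.085 [ 0.0952  0.0009 -0.0102] -0.005158939801059068 0.007004905685848554 -0.012953035359204973
0.1 [ 0.1043  0.0008 -0.0099] -0.005158939801059068 0.007004905685848554 -0.012929367878972262
grip -0.015307866493377726 -0.013312192601640349
```

drive_tool(slide=[[-0.1,0.02,0],[-0.25,0.05,0],[-0.4,0.08,0],[-0.55,0.1,0],[-0.7,0.13,0],[-0.85,0.15,0],[-0.95,0.16,0],[-0.95,0.16,0]], rotation=[[0,0,-0.1],[0,0,-0.2],[0,0,-0.3],[0,0,-0.373],[0,0,-0.373],[0,0,-0.373],[0,0,-0.373],[0,0,-0.373]])

```text
clock: 45.5
eef_pos: [0.4515, -0.2388, 0.1651]
tool_rot: [0.719, 0.695, -0.0, -0.001]
ft_force: [0.3, 0.1, -1.0]
grip_width: 0.0142
grasp_force: 60.4
```

```bash
python3 - <<'E'
from h import *
go(.4505,-.2905,.15,1.539)
E
```

```text
at [ 0.4515 -0.2388  0.1651] ang 1.5356800455638824 slide [-0.207  0.003  0.06 ] rot [-0.005 -0.002 -0.007] F [ 0.3152  0.0931 -0.9645] w 0.014203938403663876 60.357645750045776 t 45.5
```

drive_tool(slide=[[-0.05,0,0],[-0.1,0.003,0],[-0.15,0.003,0],[-0.207,0.003,0],[-0.207,0.003,0],[-0.207,0.003,0],[-0.207,0.003,0],[-0.207,0.003,0]], rotation=[[0,0,0],[0,0,0],[0,0,0],[0,0,0],[0,0,0],[0,0,0],[0,0,0],[0,0,0]])

```text
clock: 46.5
eef_pos: [0.4517, -0.289, 0.1669]
tool_rot: [0.718, 0.696, 0.0, -0.0]
ft_force: [-0.2, -0.0, -0.2]
grip_width: 0.014
grasp_force: 60.4
```

```bash
python3 - <<'E'
from h import *
go(.4498,-.291,.12,1.539)
c=snap('wrist','w9.png'); o=bot.get_obs(); T=R.from_quat(o['tool_rot'])
P=cloud(c)
q=T.inv().apply(P.reshape(-1,3)-o['eef_pos']).reshape(384,512,3)
cv2.imwrite('pics/w9.png',cv2.resize(c['image'][60:260,150:400,::-1],(750,600),interpolation=cv2.INTER_CUBIC))
s=q.reshape(-1,3); Z=P.reshape(-1,3)[:,2]
for lo,hi in((.095,.113),(.05,.0945)):
  m=(abs(s[:,1])<.04)&(s[:,0]>.06)&(s[:,0]<.11)&(Z>lo)&(Z<hi); print(m.sum()); print(np.c_[s[m],Z[m]][::12][:25])
E
```

```text
at [ 0.4517 -0.289   0.1669] ang 1.5393460744091623 slide [-0.008 -0.007  0.188] rot [ 0.    -0.     0.001] F [-0.1616 -0.0008 -0.2163] w 0.013995030086790606 60.35874009132385 t 46.5
439
[[ 0.0916 -0.0176  0.0578  0.109 ]
 [ 0.0917  0.0113  0.0585  0.1083]
 [ 0.0912 -0.013   0.0595  0.1074]
 [ 0.0911  0.0127  0.0589  0.108 ]
 [ 0.0907 -0.0131  0.0609  0.1059]
 [ 0.0905  0.0127  0.0591  0.1078]
 [ 0.09   -0.013   0.0602  0.1067]
 [ 0.0898  0.0127  0.0588  0.1081]
 [ 0.0894 -0.0131  0.0608  0.106 ]
 [ 0.0891  0.0127  0.058   0.1088]
 [ 0.0887 -0.0124  0.0604  0.1064]
 [ 0.0886  0.0135  0.0595  0.1074]
 [ 0.088  -0.0124  0.0604  0.1065]
 [ 0.088   0.0135  0.0602  0.1067]
 [ 0.0874 -0.0124  0.0606  0.1063]
 [ 0.0873  0.0135  0.0595  0.1074]
 [ 0.0869 -0.0125  0.0622  0.1046]
 [ 0.0867  0.0135  0.0596  0.1073]
 [ 0.0861 -0.0125  0.0606  0.1062]
 [ 0.086   0.0135  0.0592  0.1077]
 [ 0.0855 -0.0125  0.0618  0.1051]
 [ 0.0855  0.0136  0.0602  0.1066]
 [ 0.0848 -0.0125  0.0606  0.1063]
 [ 0.0847  0.0135  0.0591  0.1078]
 [ 0.0842 -0.0125  0.0615  0.1054]]
256
[[ 0.0903  0.0199  0.1167  0.0502]
 [ 0.0804  0.0127  0.0796  0.0873]
 [ 0.0806  0.0117  0.1064  0.0605]
 [ 0.0797 -0.0111  0.1035  0.0634]
 [ 0.0789 -0.0136  0.1033  0.0635]
 [ 0.0789  0.0182  0.1029  0.064 ]
 [ 0.0683 -0.0359  0.1162  0.0507]
 [ 0.0674 -0.0359  0.1157  0.0511]
 [ 0.0674 -0.0233  0.1152  0.0516]
 [ 0.0665 -0.027   0.1164  0.0505]
 [ 0.0657 -0.0305  0.1155  0.0513]
 [ 0.0657  0.0247  0.1151  0.0518]
 [ 0.0648 -0.035   0.1156  0.0512]
 [ 0.0648  0.0239  0.1151  0.0518]
 [ 0.0648  0.0347  0.1162  0.0507]
 [ 0.0639  0.0267  0.1161  0.0507]
 [ 0.0631 -0.0297  0.1156  0.0513]
 [ 0.0631  0.0293  0.1154  0.0514]
 [ 0.0622 -0.028   0.116   0.0509]
 [ 0.0622  0.0329  0.1151  0.0518]
 [ 0.0613  0.0294  0.1155  0.0514]
 [ 0.0605  0.0283  0.1139  0.053 ]]
```

View pics/w9.png

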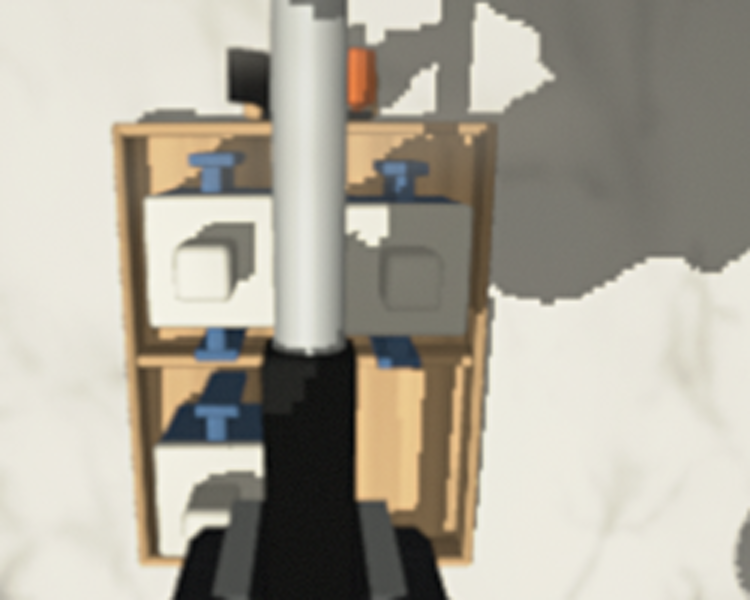

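The bar's left end lies over the gap between the front prong at (250,78) and the orange jaw at (362,78). The three pots sit squarely in their bays.

drive_tool(slide=[[-0.008,-0.007,0.03],[-0.008,-0.007,0.06],[-0.008,-0.007,0.1],[-0.008,-0.007,0.14],[-0.008,-0.007,0.18],[-0.008,-0.007,0.22],[-0.008,-0.007,0.25],[-0.008,-0.007,0.26]], rotation=[[0,0,0],[0,0,0],[0,0,0],[0,0,0],[0,0,0],[0,0,0],[0,0,0],[0,0,0]])

```text
clock: 47.55
eef_pos: [0.4496, -0.2912, 0.1011]
tool_rot: [0.718, 0.696, -0.0, -0.0]
ft_force: [0.8, 0.2, -0.4]
grip_width: 0.014
grasp_force: 60.4
```

drive_tool(slide=[[0,0,0.004],[0,0,0.008],[0,0,0.012],[0,0,0.016],[0,0,0.02],[0,0,0.024],[0,0,0.024],[0,0,0.024]], rotation=[[0,0,0],[0,0,0],[0,0,0],[0,0,0],[0,0,0],[0,0,0],[0,0,0],[0,0,0]])

```text
clock: 48.55
eef_pos: [0.4486, -0.2915, 0.0962]
tool_rot: [0.718, 0.696, -0.001, -0.001]
ft_force: [-4.9, -0.7, 5.8]
grip_width: 0.014
grasp_force: 61.2
```

```bash
python3 - <<'E'
from h import *
go(.4498,-.291,.08,1.539); print(bot.get_obs()['ft_torque'])
E
```

```text
at [ 0.4486 -0.2915  0.0962] ang 1.5383463037667446 slide [0.002 0.005 0.065] rot [-0.004  0.001 -0.001] F [-4.9431 -0.7401  5.7561] w 0.01398738597827552 61.20968163013458 t 48.55
[0.0566 1.1905 0.0443]
```

The bar has met the jaw slopes: the force is toward -x and up. I'll press on.

drive_tool(slide=[[0,0,0.006],[0,0,0.012],[0,0,0.018],[0,0,0.024],[0,0,0.03],[0,0,0.03],[0,0,0.03],[0,0,0.03]], rotation=[[0,0,0],[0,0,0],[0,0,0],[0,0,0],[0,0,0],[0,0,0],[0,0,0],[0,0,0]])

```text
clock: 49.55
eef_pos: [0.4491, -0.2916, 0.0882]
tool_rot: [0.719, 0.695, -0.001, -0.0]
ft_force: [-5.0, -0.1, 3.3]
grip_width: 0.0145
grasp_force: 60.9
```

```bash
python3 - <<'E'
from h import *
go(.4498,-.291,.08,1.539); print(bot.get_obs()['ft_torque'])
E
```

```text
at [ 0.4491 -0.2916  0.0882] ang 1.5378935056936736 slide [0.002 0.003 0.033] rot [-0.003  0.001 -0.002] F [-4.9848 -0.1313  3.3344] w 0.01447450383222609 60.92253863811493 t 49.55
[-0.5319  1.1015 -0.3021]
```

drive_tool(slide=[[0,0,0.006],[0,0,0.012],[0,0,0.018],[0,0,0.024],[0,0,0.03],[0,0,0.034],[0,0,0.034],[0,0,0.034]], rotation=[[0,0,0],[0,0,0],[0,0,0],[0,0,0],[0,0,0],[0,0,0],[0,0,0],[0,0,0]])

```text
clock: 50.55
eef_pos: [0.451, -0.291, 0.0806]
tool_rot: [0.718, 0.696, 0.001, 0.001]
ft_force: [-1.1, 1.8, 5.3]
grip_width: 0.0142
grasp_force: 61.3
```

```bash
python3 - <<'E'
from h import *
go(.4498,-.291,.078,1.539); print(bot.get_obs()['ft_torque'])
E
```

```text
at [ 0.451  -0.291   0.0806] ang 1.540005785816352 slide [ 0.    -0.005  0.01 ] rot [ 0.005 -0.001  0.002] F [-1.1384  1.7641  5.3364] w 0.014185676229308013 61.25188708305359 t 50.55
[0.814  0.1183 0.0883]
```

drive_tool(slide=[[0,0,0.004],[0,0,0.008],[0,0,0.012],[0,0,0.012],[0,0,0.012],[0,0,0.012],[0,0,0.012],[0,0,0.012]], rotation=[[0,0,0],[0,0,0],[0,0,0],[0,0,0],[0,0,0],[0,0,0],[0,0,0],[0,0,0]])

```text
clock: 51.55
eef_pos: [0.4515, -0.2912, 0.0804]
tool_rot: [0.718, 0.696, 0.001, 0.002]
ft_force: [-5.3, 5.1, 20.8]
grip_width: 0.014
grasp_force: 63.2
```

```bash
python3 - <<'E'
from h import *
go(.4498,-.291,.078,1.539); print(bot.get_obs()['ft_torque'])
E
```

```text
at [ 0.4515 -0.2912  0.0804] ang 1.5400318104691826 slide [ 0.001 -0.007  0.01 ] rot [0.01  0.001 0.002] F [-5.3326  5.1297 20.8018] w 0.014015002748228709 63.19413900375366 t 51.55
[1.5042 1.1006 0.084 ]
```

It is bottomed: 21 N with no further travel. I'll relieve the load, release and retreat.

drive_tool(slide=[[0,0,-0.012],[0,0,-0.012],[0,0,-0.012],[0,0,-0.012],[0,0,-0.012],[0,0,-0.012],[0,0,-0.012],[0,0,-0.012]], rotation=[[0,0,0],[0,0,0],[0,0,0],[0,0,0],[0,0,0],[0,0,0],[0,0,0],[0,0,0]], gripper=0.4)

```text
clock: 52.55
eef_pos: [0.4499, -0.2914, 0.0798]
tool_rot: [0.718, 0.696, -0.0, 0.0]
ft_force: [0.2, 1.4, -0.1]
grip_width: 0.0343
grasp_force: 0.0
```

drive_tool(slide=[[0,0,-0.03],[0,0,-0.1],[0,0,-0.2],[0,0,-0.35],[0,0,-0.5],[0,0,-0.65],[0,0,-0.7],[0,0,-0.7]], rotation=[[0,0,0],[0,0,0],[0,0,0],[0,0,0],[0,0,0],[0,0,0],[0,0,0],[0,0,0]])

```text
clock: 53.55
eef_pos: [0.4502, -0.2916, 0.2555]
tool_rot: [0.718, 0.696, 0.0, 0.001]
ft_force: [-0.0, 0.0, -0.8]
grip_width: 0.034
grasp_force: 0.0
```

```bash
python3 - <<'E'
from h import *
c=snap('wrist'); o=bot.get_obs()
cv2.imwrite('pics/w10.png',cv2.resize(c['image'][80:320,120:420,::-1],(750,600),interpolation=cv2.INTER_CUBIC))
q=cloud(c).reshape(-1,3)
for y0,y1 in((-.400,-.385),(-.365,-.335),(-.245,-.215),(-.197,-.183)):
  m=(abs(q[:,0]-.451)<.012)&(q[:,1]>y0)&(q[:,1]<y1)&(q[:,2]>.075)&(q[:,2]<.1)
  if m.sum(): print(y0,m.sum(),q[m].mean(0),q[m][:,2].max(),q[m][:,1].min(),q[m][:,1].max())
m=(abs(q[:,0]-.451)<.012)&(q[:,2]>.075)&(q[:,2]<.1)&(abs(q[:,1]+.29)<.13); print(q[m].min(0),q[m].max(0))
s=snap('scene'); cv2.imwrite('pics/s2.png',cv2.resize(s['image'][135:280,180:370,::-1],(760,580),interpolation=cv2.INTER_CUBIC))
E
```

```text
-0.4 76 [ 0.4478 -0.3926  0.0902] 0.09275100196939318 -0.3996303721188098 -0.38551450566941925
-0.365 234 [ 0.45   -0.3498  0.0901] 0.09352429856100547 -0.3647630461214039 -0.3351795770756741
-0.245 319 [ 0.4533 -0.2298  0.0899] 0.09282968042104262 -0.24497773654724841 -0.2150302756100283
-0.197 159 [ 0.4547 -0.1904  0.0897] 0.0994768270001431 -0.19699196824873333 -0.18322842332495987
[ 0.4391 -0.3996  0.075 ] [ 0.4629 -0.1819  0.0999]
```

View pics/w10.png

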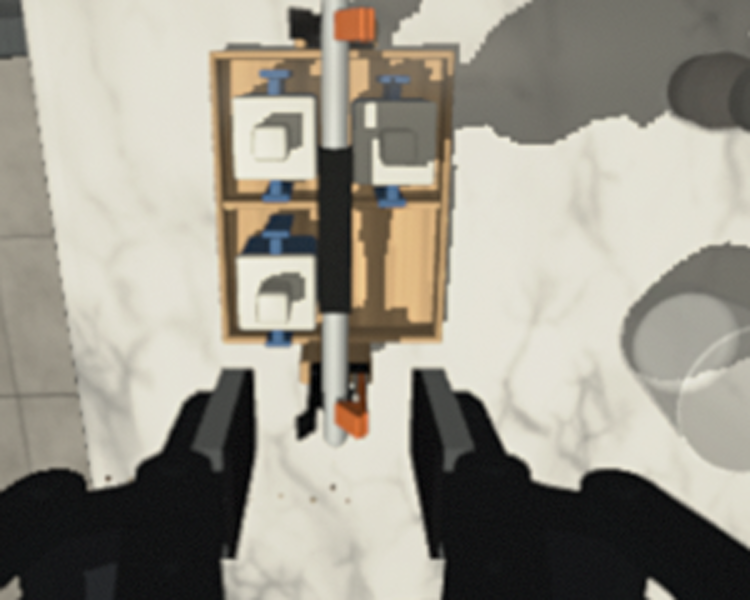

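View pics/s2.png

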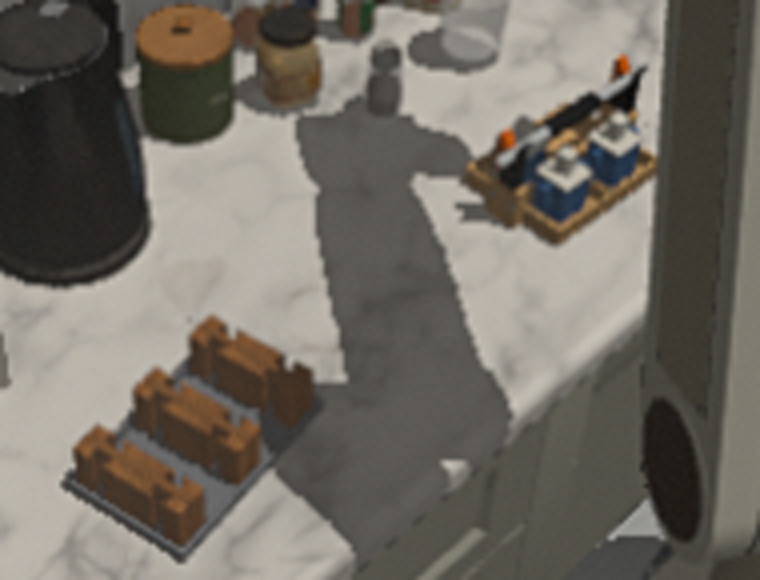

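The bar lies level in both clips with its top at about 90 mm, and the orange jaws are closed over it at (352,24) and (352,415). The three pots are in their bays, the spacers are standing in place, and the bystanders are untouched.

```bash
python3 -c "
from workcell import bot
print(bot.job_done())"
```

```text
the job is handed in; nothing more can be done
None
```

I've handed the job in: all three pots that were present stand in their own bays, the bar is home in both clips with the jaws closed, and the spacers and bystanders look undisturbed (no verdict came back on hand-in).

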